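# Put the calibration weights back in their block

### The arm

A 6-joint arm with a two-finger parallel gripper is mounted at the origin on a cart in front of the work surface, level with it; the furniture and walls round the work are solid. World frame = base frame: x ahead of the robot, y to its left, z up, the work surface at z = 0. Lengths are in m, angles in rad, forces in N, time in s.
With the tool pointing down it reaches from about 0.35 to 0.85 m from the base axis. Payload 8.1 kg.
Tool frame: the origin (TCP) lies between the finger pads; the fingertips stand tips_ahead ahead of it and the grasp point (between the pads) lies 8 mm behind it (tips_ahead is the distance from the TCP to the fingertips, in m); z points along the fingers, x is the direction in which the jaws open and shut, and the axes are right-handed (so a half turn about z gives the same grasp; the last joint's range is limited). The gripper opens to 93 mm and grips with 3 to 60 N. Pads are 15 mm wide; open, the fingers measure 128 mm over their backs; the gripper's body (75 mm by 188 mm) begins 65 mm behind the grasp point.
Start: joints at [1.216, 0.13, 1.488, -0, 1.523, -0.085], TCP at [0.16, 0.578, 0.194] pointing down, gripper open.
Joint ranges: [-2.96, 2.96], [-0.89, 2.26], [0.02, 2.5], [-1.34, 4.48], [0, 2.73], [-2.66, 2.66]. Speed limits (rad/s): [2.39, 2.39, 2.79, 3.14, 3.14, 3.14].

### API

Orientations are given as a rotation vector (axis times angle).
In Python, from plant import * gives the robot as it stands.
- The arm moves only by the tool play_rows, never from a script. Its argument "increments" is a list that holds one entry, the list of rows, each a list of 4 numbers: the shift along the tool's x, y, z in cm, then the turn about the tool's z in rad. A call has 1 to 5 rows; each row is the pose to reach, as a shift and turn from the pose measured when the call began, along the tool's axes at that moment; what a row does not reach only later rows make up. A row lasts 1/10 s, in which the tool goes at most 50 mm and 8.59 degrees, less where a joint would pass 70% of its speed; a pose out of reach is approached as far as the arm can. A call with a gripper value outside its range is refused whole. "jaw" is the finger opening in cm, from 0 to 9.3, set as the call begins (left out, the last holds). The fingers move at their own pace and stop on an object; "squeeze" is the grip in N (left out, the last holds). Time passes only in rows, so rows that repeat a pose let the fingers close. It gives the time, the measured TCP pose, the force and the opening at its end, in the units of the state.
- read_state(): the state, without advancing time (a new reading comes with each control period).
- read_camera(name): name is "scene" or "top" or "wrist"; returns (picture, depth): 420x560x3 uint8, blue, green, red; 420x560 float32, m along the optical axis (not along the pixel's ray), 0 where there is no reading.
- camera_params(name): a dict with "K" (3x3 intrinsics, pixels), "eye" and "orientation" of the camera in the world. Camera axes: x right, y up, looking along -z (the intrinsics and any distortion apply to the point x, -y, -z); pixel columns grow to the right and rows downward; lengths in m; the calibration is good to about 2 mm. A picture is of the moment at which its call begins: read the wrist's pose just before it. camera_params takes no time and is no camera call; for the wrist camera it gives the pose at the moment of the call.
- close_job(): hands the job in, once; it reports no verdict.
The state is a dict: "t": time; "q": joint angles; "dq": joint speeds; "joint_torque": joint torques, N m; "tool_pos": TCP position; "orientation": TCP orientation; "force": force on the tool from outside, world axes, zero at the start; "wrist_torque": the same for the moment, N m; "opening": finger opening in m.
Only numpy, scipy, OpenCV 4.12 (cv2) and the standard library are available. Lean on these libraries where they do the work, as an engineer would, in place of code of your own. Each camera call takes 0.05 s, during which the arm holds its last target.

### The job

The balance check is done: put the four steel calibration weights back into their wooden block in order of size, each standing upright and fully down in its own well, from the largest weight in the largest well to the smallest in the smallest. Lower each weight gently, without dropping it or banging it into the block, and leave the rubber bung and the cork where they stand.

Things in the scene. Friction and masses are not known exactly. Their poses are not given: they have to be found in the camera images.
- weight_500g: the largest of four loose polished-steel calibration weights (500g), standing upright: round body 40 mm in diameter and 46 mm high, above it a narrower neck about 5 mm high, then a lifting knob 24 mm in diameter; 66 mm high overall. Origin: centre of its underside; z up along its axis
- weight_200g: the second largest of four loose polished-steel calibration weights (200g), standing upright: round body 30 mm in diameter and 34 mm high, above it a narrower neck about 5 mm high, then a lifting knob 19 mm in diameter; 50 mm high overall. Origin: centre of its underside; z up along its axis
- weight_100g: the third largest of four loose polished-steel calibration weights (100g), standing upright: round body 23 mm in diameter and 27 mm high, above it a narrower neck about 5 mm high, then a lifting knob 15 mm in diameter; 40 mm high overall. Origin: centre of its underside; z up along its axis
- weight_50g: the smallest of four loose polished-steel calibration weights (50g), standing upright: round body 17 mm in diameter and 20 mm high, above it a narrower neck about 5 mm high, then a lifting knob 12 mm in diameter; 31 mm high overall. Origin: centre of its underside; z up along its axis
- well_500g: well for the 500g weight: the largest of four round wells in a row, graded large to small, in the fixed wooden block (214 x 76 mm, pale wood in a dark tray, top 28 mm above the bench). 49 mm in diameter, 14 mm deep, flat floor, 3 mm bevel round the mouth. Origin: on the well's axis, 8 mm below its floor, 22 mm below its mouth; x along the row towards the smaller wells, z up
- well_200g: well for the 200g weight: the second largest of four round wells in a row, graded large to small, in the fixed wooden block (214 x 76 mm, pale wood in a dark tray, top 28 mm above the bench). 39 mm in diameter, 14 mm deep, flat floor, 3 mm bevel round the mouth. Origin: on the well's axis, 8 mm below its floor, 22 mm below its mouth; x along the row towards the smaller wells, z up
- well_100g: well for the 100g weight: the third largest of four round wells in a row, graded large to small, in the fixed wooden block (214 x 76 mm, pale wood in a dark tray, top 28 mm above the bench). 32 mm in diameter, 14 mm deep, flat floor, 3 mm bevel round the mouth. Origin: on the well's axis, 8 mm below its floor, 22 mm below its mouth; x along the row towards the smaller wells, z up
- well_50g: well for the 50g weight: the smallest of four round wells in a row, graded large to small, in the fixed wooden block (214 x 76 mm, pale wood in a dark tray, top 28 mm above the bench). 26 mm in diameter, 14 mm deep, flat floor, 3 mm bevel round the mouth. Origin: on the well's axis, 8 mm below its floor, 22 mm below its mouth; x along the row towards the smaller wells, z up
- rubber_bung: loose reddish-brown rubber bung standing among the weights, 35 mm in diameter, 32 mm high; not part of the set. Origin: centre of its underside
- cork_stopper: loose light-brown cork standing among the weights, 25 mm in diameter, 24 mm high; not part of the set. Origin: centre of its underside
There are look-alikes about, which are no part of the job. Leave any orange or turquoise look-alike of the weight_200g alone. Leave any yellow look-alike of the weight_500g alone.

How it is judged:
By the outcome, as a careful person would: the job done as asked, in the order asked, and still so for the second after the job is handed in, with the robot touching nothing.
It also fails if it takes over 96 s, if anything falls off the work surface, if the arm or the gripper's body presses on something with over 40 N, if the wrist force passes 120 N, or if a joint passes its speed limit or range.

## Working session

There is one attempt and no reset: what is moved stays moved. The work goes in short steps, Python scripts to look and compute and a tool call to move; the robot and the scene stay as the last step left them, time stands still between calls to the robot, and variables do not carry over. Pictures are saved under pics/ and viewed, and the job is handed in when it is done.

Besides the shell and the picture viewer there is one more tool, called after "Call:" by a JSON object that holds its "name" and its "arguments", one argument or row to a line. play_rows: Moves the arm, as the interface text tells. Its arguments: {"type":"object","properties":{"increments":{"type":"array"},"jaw":{"type":"number"},"squeeze":{"type":"number"}},"required":["increments"]}

```bash
mkdir -p pics; ls; python3 - <<'E'
from plant import *
import cv2, numpy as np
s=read_state(); print(s)
for n in ("scene","top","wrist"):
    p,d=read_camera(n); cv2.imwrite(f"pics/{n}0.png",p); np.save(f"pics/{n}0.npy",d)
    c=camera_params(n); print(n,c)
E
```

```text
pics
{'t': 0.0, 'q': array([ 1.21562206e+00,  1.31161375e-01,  1.48927332e+00, -5.04291916e-06,
        1.52303034e+00, -8.54266849e-02]), 'dq': array([ 0.00020516, -0.00126456, -0.00010418, -0.00126551,  0.00023495,
        0.00064939]), 'joint_torque': array([-2.43001588e-03, -5.59820223e+01, -4.91764069e+01,  7.67360651e-02,
        3.49992164e-02, -2.25435488e-04]), 'tool_pos': array([0.15966968, 0.57771342, 0.19279066]), 'orientation': array([ 2.49917142e+00,  1.90195028e+00, -2.47886310e-03]), 'force': array([ 0.35935215, -0.30180669,  0.32903578]), 'wrist_torque': array([-0.02810198, -0.08035969, -0.05141633]), 'opening': 0.09323805753021046}
scene {'K': array([[437.34998144,   0.        , 278.9358317 ],
       [  0.        , 437.34998144, 212.04997354],
       [  0.        ,   0.        ,   1.        ]]), 'eye': array([-0.24316823, -0.55690978,  0.59407956]), 'orientation': array([ 0.97124968, -0.49127407, -0.87530839])}
top {'K': array([[539.2046809 ,   0.        , 275.44205562],
       [  0.        , 539.2046809 , 208.36461996],
       [  0.        ,   0.        ,   1.        ]]), 'eye': array([0.3252642 , 0.00253041, 1.25099733]), 'orientation': array([ 0.13177457, -0.11963721, -1.58520049])}
wrist {'K': array([[330.18853338,   0.        , 276.61257286],
       [  0.        , 330.18853338, 202.33942368],
       [  0.        ,   0.        ,   1.        ]]), 'eye': array([0.08285751, 0.5990692 , 0.38478116]), 'orientation': array([-0.24702698, -0.18729235,  1.29177672])}
```

View pics/top0.png

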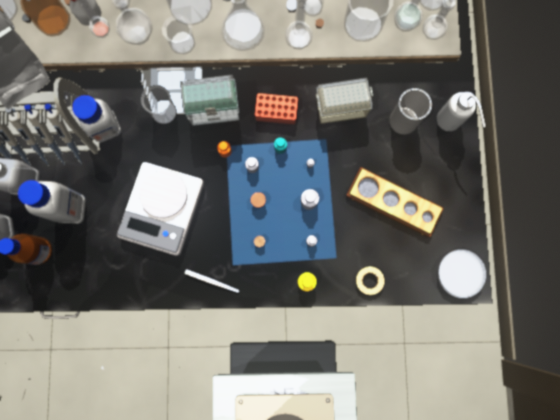

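View pics/scene0.png

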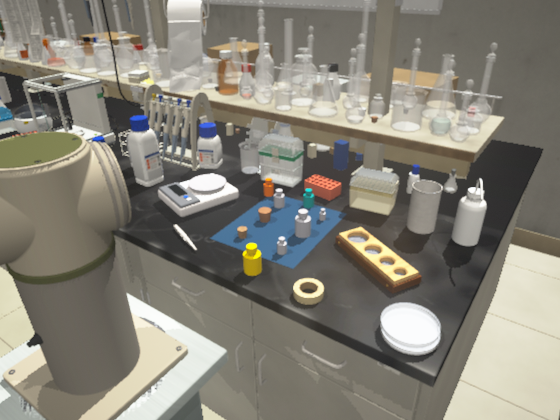

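View pics/wrist0.png

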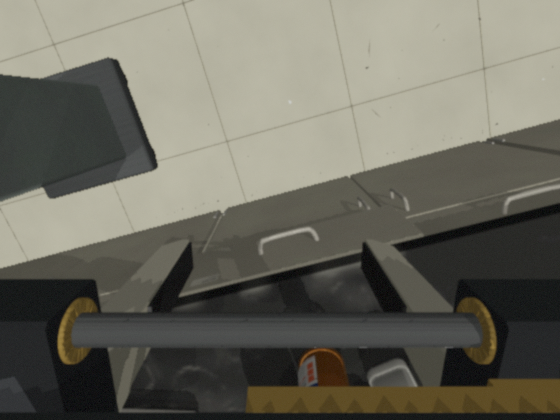

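The top view shows the four steel weights on the mat: 500g at (310,198), 200g at (252,163), 100g at (311,240), 50g at (310,162). The bung is at (258,200) and the cork at (260,241). The look-alikes are orange (224,148), turquoise (281,144) and yellow (307,282). The block is at (395,202), with its large well at upper left. Next I'll confirm in an enlarged crop and measure.

```bash
cat > h.py <<'E'
import numpy as np, cv2
from scipy.spatial.transform import Rotation as R
from plant import *
def ray(c,u,v):
    K=c["K"]; d=np.array([(u-K[0,2])/K[0,0], -(v-K[1,2])/K[1,1], -1.0])
    return np.array(c["eye"]), R.from_rotvec(c["orientation"]).apply(d)
def onplane(c,u,v,z):
    e,d=ray(c,u,v); return e+d*(z-e[2])/d[2]
def proj(c,p):
    q=R.from_rotvec(c["orientation"]).inv().apply(np.array(p)-c["eye"]); K=c["K"]
    return K[0,0]*q[0]/-q[2]+K[0,2], K[1,1]*(-q[1])/-q[2]+K[1,2]
E
python3 - <<'E'
from h import *
p=cv2.imread("pics/top0.png"); d=np.load("pics/top0.npy"); c=camera_params("top")
cv2.imwrite("pics/top_crop.png",cv2.resize(p[130:270,210:450],None,fx=3.33,fy=3.33,interpolation=cv2.INTER_CUBIC)[:600,:800])
p2=cv2.imread("pics/scene0.png")
cv2.imwrite("pics/scene_crop.png",cv2.resize(p2[165:305,220:430],None,fx=3.8,fy=3.8,interpolation=cv2.INTER_CUBIC)[:600,:800])
# height blobs over mat/block from depth
v,u=np.mgrid[0:420,0:560]
K=c["K"]; P=np.stack([(u-K[0,2])/K[0,0]*d,-(v-K[1,2])/K[1,1]*d,-d],-1).reshape(-1,3)
W=(R.from_rotvec(c["orientation"]).apply(P)+c["eye"]).reshape(420,560,3)
np.save("pics/W.npy",W)
m=((W[...,2]>0.012)&(W[...,2]<0.1)&(d>0)).astype(np.uint8); m[:, :210]=0; m[:,450:]=0; m[:130]=0; m[300:]=0
n,l,st,ce=cv2.connectedComponentsWithStats(m)
for i in range(1,n):
    if st[i,4]<8: continue
    w=W[l==i]; top=w[:,2].max(); 
    print(ce[i].round(1),st[i],"zmax %.3f"%top, w[:,:2].min(0).round(4),w[:,:2].max(0).round(4), w.mean(0).round(3))
E
```

```text
[404.4 130.8] [395 130  19   3  39] zmax 0.037 [ 0.6999 -0.3185] [ 0.7079 -0.2769] [ 0.703 -0.297  0.022]
[280.2 144.8] [274 138  13  15 151] zmax 0.056 [ 0.6584 -0.0171] [0.6883 0.0111] [ 0.67  -0.004  0.037]
[224.  148.6] [218 142  13  15 148] zmax 0.056 [0.6523 0.1139] [0.6807 0.142 ] [0.664 0.127 0.037]
[251.7 164.6] [246 158  13  14 145] zmax 0.054 [0.6126 0.0493] [0.6409 0.0771] [0.624 0.063 0.038]
[309.9 162.6] [307 159   7   8  43] zmax 0.036 [ 0.6234 -0.0797] [ 0.6377 -0.0653] [ 0.63  -0.072  0.024]
[395. 202.] [ 346  168   98   69 2913] zmax 0.036 [ 0.453  -0.3777] [ 0.6157 -0.1544] [ 0.533 -0.265  0.023]
[309.3 198.9] [301 190  18  19 271] zmax 0.070 [ 0.5218 -0.0872] [ 0.5608 -0.0482] [ 0.539 -0.067  0.05 ]
[257.8 199.7] [251 193  15  15 176] zmax 0.038 [0.5256 0.0338] [0.5589 0.0664] [0.543 0.05  0.031]
[259.1 241.1] [254 236  11  11  94] zmax 0.029 [0.4366 0.0377] [0.4598 0.0608] [0.448 0.049 0.024]
[311.2 240.5] [307 236  10  10  82] zmax 0.045 [ 0.4365 -0.081 ] [ 0.4571 -0.0601] [ 0.446 -0.07   0.033]
[444.7 272.2] [438 253  12  41 336] zmax 0.033 [ 0.3235 -0.3807] [ 0.4127 -0.3541] [ 0.37  -0.368  0.025]
[369.8 280.4] [356 267  28  28 400] zmax 0.024 [ 0.3243 -0.2313] [ 0.3851 -0.1697] [ 0.355 -0.2    0.018]
[306.5 281.5] [298 273  18  18 255] zmax 0.072 [ 0.3354 -0.0746] [ 0.373  -0.0368] [ 0.354 -0.055  0.053]
```

View pics/top_crop.png

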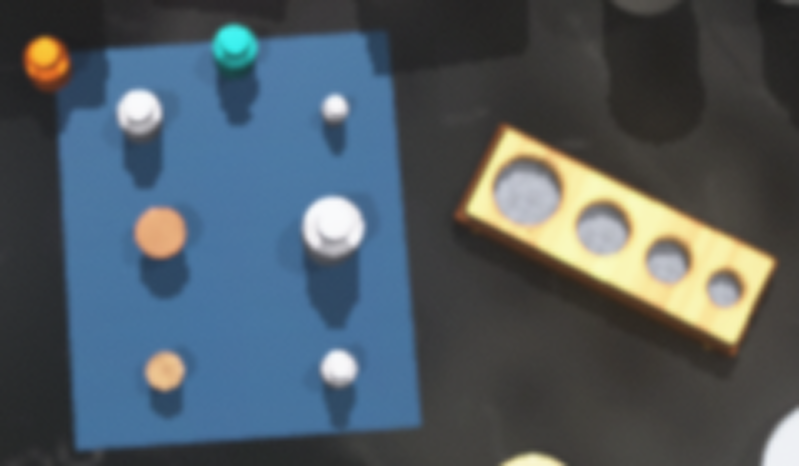

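View pics/scene_crop.png

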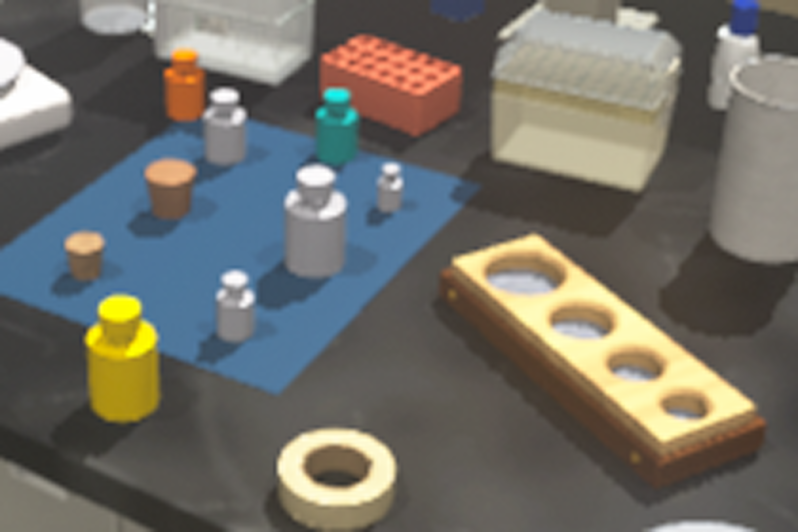

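```bash
python3 - <<'E'
import plant
print([n for n in dir(plant) if not n.startswith('_')])
print(getattr(plant,'tips_ahead',None))
s=plant.read_state(); print(s['t'],s.keys())
from h import *
# circles
for n in("top","scene"):
    p=cv2.imread(f"pics/{n}0.png"); c=camera_params(n)
    hsv=cv2.cvtColor(p,cv2.COLOR_BGR2HSV)
    m=((hsv[...,0]>12)&(hsv[...,0]<35)&(hsv[...,1]>75)&(hsv[...,2]>150)).astype(np.uint8)
    x0,y0,x1,y1=(340,160,450,240) if n=="top" else (330,222,420,285)
    mm=np.zeros_like(m); mm[y0:y1,x0:x1]=m[y0:y1,x0:x1]
    cs,h=cv2.findContours(mm,cv2.RETR_CCOMP,cv2.CHAIN_APPROX_NONE)
    for k,ct in enumerate(cs):
        if len(ct)<6 or cv2.contourArea(ct)<15: continue
        q=np.array([onplane(c,*a[0],0.028)[:2] for a in ct])
        if h[0][k][3]>=0:
            (x,y),r=cv2.minEnclosingCircle((q*1000).astype(np.float32))
            print(n,"hole",ct[:,0].mean(0).round(1),"mean",q.mean(0).round(4),"minenc",round(x,1),round(y,1),round(r,1))
        else:
            r=cv2.minAreaRect((q*1000).astype(np.float32)); print(n,"outer",r)
E
```

```text
['IKError', 'camera_params', 'close_job', 'read_camera', 'read_state', 'tips_ahead']
0.011
0.15 dict_keys(['t', 'q', 'dq', 'joint_torque', 'tool_pos', 'orientation', 'force', 'wrist_torque', 'opening'])
top outer ((536.5145874023438, -266.072509765625), (206.78573608398438, 68.21827697753906), 61.67416763305664)
top hole [429.2 227.1] mean [ 0.4724 -0.3394] minenc 471.8 -340.3 8.5
top hole [418.2 221.2] mean [ 0.4864 -0.3152] minenc 487.0 -314.7 9.6
top hole [427.1 216.8] mean [ 0.4963 -0.3359] minenc 496.4 -336.6 14.9
top hole [410.  208.1] mean [ 0.5171 -0.2981] minenc 516.5 -298.6 17.8
top hole [354.  189.7] mean [ 0.5626 -0.1717] minenc 563.0 -172.9 10.7
top hole [391.9 197.1] mean [ 0.5436 -0.2581] minenc 541.3 -257.1 43.8
top hole [367.9 187.4] mean [ 0.5673 -0.204 ] minenc 567.8 -204.5 26.7
scene outer ((532.8142700195312, -267.94775390625), (213.6404571533203, 73.29788970947266), 61.760250091552734)
scene hole [398.4 274.1] mean [ 0.4856 -0.3397] minenc 485.5 -341.3 23.2
scene hole [387.7 269.5] mean [ 0.488  -0.3154] minenc 488.4 -315.8 11.7
scene hole [387.3 262.2] mean [ 0.5116 -0.3045] minenc 512.8 -304.5 17.8
scene hole [371.8 252.9] mean [ 0.5254 -0.2621] minenc 524.3 -266.2 25.4
scene hole [385. 251.] mean [ 0.5484 -0.2836] minenc 548.7 -277.3 21.2
scene hole [360.6 246.5] mean [ 0.5342 -0.2305] minenc 534.9 -235.0 17.0
scene hole [376.1 242.1] mean [ 0.5704 -0.2523] minenc 569.6 -252.9 14.2
scene hole [357.4 238.2] mean [ 0.5615 -0.2091] minenc 563.6 -208.1 27.0
```

```bash
cat >> h.py <<'E'
def plan(x,y,z,yaw_deg=None):
    s=read_state(); M=R.from_rotvec(s["orientation"]).as_matrix()
    d=M.T@(np.array([x,y,z])-s["tool_pos"])*100
    cur=np.degrees(np.arctan2(M[1,0],M[0,0]))
    out="shift cm %s |%.1f|"%(d.round(2),np.linalg.norm(d))
    if yaw_deg is not None:
        t=-((yaw_deg-cur+90)%180-90)   # tool z down: turn about tool z = -world yaw
        out+=" turn %.3f rad (%.1f deg)"%(np.radians(t),t)
    print("t %.2f pos %s yaw %.1f q6 %.2f op %.4f tilt %.2f F %s"%(s["t"],s["tool_pos"].round(4),cur,s["q"][5],s["opening"],np.degrees(np.arccos(-M[2,2])),s["force"].round(2)))
    print(out)
E
python3 - <<'E'
from h import *
plan(0.45,0.2,0.25,-28.3)
s=read_state(); M=R.from_rotvec(s["orientation"]).as_matrix(); print(M.round(3))
c=camera_params("wrist"); C=R.from_rotvec(c["orientation"]).as_matrix()
print("cam eye in tool",(M.T@(c["eye"]-s["tool_pos"])).round(4)); print("cam axes in tool\n",(M.T@C).round(3))
E
```

```text
t 0.15 pos [0.1597 0.5779 0.1931] yaw 74.5 q6 -0.09 op 0.0929 tilt 0.08 F [-0.44 -0.77  0.2 ]
shift cm [-28.69  38.05  -5.66] |48.0| turn -1.347 rad (-77.2 deg)
[[ 0.267  0.964 -0.   ]
 [ 0.964 -0.267 -0.001]
 [-0.001 -0.    -1.   ]]
cam eye in tool [-0.0003 -0.0798 -0.1917]
cam axes in tool
 [[ 1.    -0.    -0.001]
 [-0.    -0.959 -0.285]
 [-0.001  0.285 -0.959]]
```

Call:
{"name": "play_rows", "arguments": {
  "increments": [
    [[-1.5, 2.0, -2.5, 0.149], [-4.0, 5.3, -4.5, 0.298], [-6.5, 8.6, -6.0, 0.447], [-9.2, 12.2, -7.5, 0.596], [-11.9, 15.8, -8.7, 0.745]]
  ]
}}

```text
t: 0.65
tool_pos: [0.281, 0.4199, 0.2809]
orientation: [3.022, 0.854, -0.001]
force: [1.0, 0.3, 0.3]
opening: 0.0931
```

```bash
python3 -c "
from h import *
plan(0.45,0.0,0.28,-28.3)"
```

```text
t 0.65 pos [0.281  0.4199 0.2809] yaw 31.5 q6 0.33 op 0.0931 tilt 0.06 F [0.98 0.29 0.29]
shift cm [-7.56 44.62  0.13] |45.3| turn 1.044 rad (59.8 deg)
```

Call:
{"name": "play_rows", "arguments": {
  "increments": [
    [[-1.5, 4.5, 0, 0.149], [-3.0, 9.0, 0, 0.298], [-4.5, 14.0, 0, 0.447], [-6.0, 18.5, 0, 0.596], [-7.0, 23.0, 0, 0.745]]
  ]
}}

```text
t: 1.15
tool_pos: [0.3414, 0.1853, 0.2811]
orientation: [3.125, -0.313, 0.001]
force: [0.4, 0.0, 0.5]
opening: 0.0928
```

```bash
python3 -c "
from h import *
plan(0.52,0.0,0.28,-28.3)"
```

```text
t 1.15 pos [0.3414 0.1853 0.2811] yaw -11.4 q6 0.57 op 0.0928 tilt 0.06 F [0.42 0.   0.47]
shift cm [21.18 14.61  0.14] |25.7| turn 0.294 rad (16.9 deg)
```

Call:
{"name": "play_rows", "arguments": {
  "increments": [
    [[4.0, 2.8, 0, 0.1], [8.4, 5.8, 0, 0.2], [12.7, 8.8, 0, 0.294], [17.0, 11.7, 0, 0.294], [21.2, 14.6, 0, 0.294]]
  ]
}}

```text
t: 1.65
tool_pos: [0.5153, 0.0044, 0.2811]
orientation: [3.045, -0.769, 0.001]
force: [0.8, -0.2, 0.5]
opening: 0.0932
```

```bash
python3 - <<'E'
from h import *
plan(0.52,0.0,0.28,-28.3)
c=camera_params("wrist"); p,d=read_camera("wrist"); cv2.imwrite("pics/w1.png",p); np.save("pics/w1.npy",d)
import pickle; pickle.dump(c,open("pics/w1.pkl","wb"))
E
```

```text
t 1.65 pos [0.5153 0.0044 0.2811] yaw -28.3 q6 0.40 op 0.0932 tilt 0.05 F [ 0.81 -0.18  0.53]
shift cm [0.63 0.16 0.11] |0.7| turn -0.001 rad (-0.0 deg)
```

View pics/w1.png

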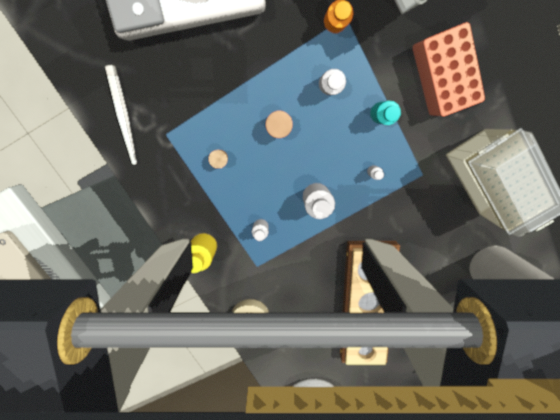

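The wrist view shows all four steel weights on the mat: 500g (318,201), 200g (333,81), 100g (260,230), 50g (376,173). The block is hidden by a finger, so I'll shift to see it.

Call:
{"name": "play_rows", "arguments": {
  "increments": [
    [[0.8, 4.0, 0, 0], [1.5, 9.0, 0, 0], [2.0, 14.0, 0, 0], [2.0, 15.0, 0, 0], [2.0, 15.0, 0, 0]]
  ]
}}

```text
t: 2.2
tool_pos: [0.4636, -0.1434, 0.2792]
orientation: [3.04, -0.778, -0.001]
force: [0.1, 1.2, 0.2]
opening: 0.093
```

```bash
python3 - <<'E'
from h import *
plan(0.52,0.0,0.28,-28.3)
c=camera_params("wrist"); p,d=read_camera("wrist"); cv2.imwrite("pics/w2.png",p); np.save("pics/w2.npy",d)
import pickle; pickle.dump(c,open("pics/w2.pkl","wb"))
v,u=np.mgrid[0:420,0:560]
K=c["K"]; P=np.stack([(u-K[0,2])/K[0,0]*d,-(v-K[1,2])/K[1,1]*d,-d],-1).reshape(-1,3)
W=(R.from_rotvec(c["orientation"]).apply(P)+c["eye"]).reshape(420,560,3); np.save("pics/W2.npy",W)
m=((W[...,2]>0.012)&(W[...,2]<0.1)&(d>0)).astype(np.uint8); m[265:]=0
n,l,st,ce=cv2.connectedComponentsWithStats(m)
for i in range(1,n):
    if st[i,4]<30: continue
    w=W[l==i]; top=np.percentile(w[:,2],98); k=w[w[:,2]>top-0.004]
    print(ce[i].round(1),st[i],"ztop %.4f"%top, "topmean",k.mean(0).round(4), "mid",((k.min(0)+k.max(0))/2).round(4),(k.max(0)-k.min(0)).round(4))
print("bench z",np.median(W[..., 2][100:240,150:400]))
E
```

```text
t 2.20 pos [ 0.4636 -0.1434  0.2792] yaw -28.7 q6 0.10 op 0.0930 tilt 0.22 F [0.1  1.23 0.18]
shift cm [ -1.94 -15.28  -0.14] |15.4| turn -0.007 rad (-0.4 deg)
[257.3   2.3] [247   0  21   7 103] ztop 0.0339 topmean [0.536  0.0383 0.032 ] mid [0.5369 0.0394 0.0322] [0.0196 0.0115 0.0046]
[505.9  53.5] [ 448    0  112  110 7730] ztop 0.0999 topmean [ 0.7606 -0.1475  0.099 ] mid [ 0.7636 -0.1517  0.098 ] [0.0565 0.1034 0.0041]
[190.1  33.4] [180  22  22  23 376] ztop 0.0266 topmean [0.4481 0.0496 0.025 ] mid [0.4479 0.0496 0.0252] [0.0242 0.0243 0.0048]
[366.3  51. ] [359  44  16  15 178] ztop 0.0336 topmean [ 0.6308 -0.0725  0.032 ] mid [ 0.6314 -0.0726  0.032 ] [0.0116 0.0111 0.0045]
[303.   82.1] [287  65  33  35 915] ztop 0.0682 topmean [ 0.5419 -0.0673  0.0669] mid [ 0.542  -0.0673  0.0668] [0.0237 0.0234 0.005 ]
[238.9 121.4] [230 113  19  18 256] ztop 0.0424 topmean [ 0.4474 -0.0699  0.0408] mid [ 0.4474 -0.0699  0.0408] [0.0136 0.0143 0.0044]
[171.8 146.9] [154 131  37  33 956] ztop 0.0678 topmean [ 0.3546 -0.0557  0.0667] mid [ 0.3543 -0.0559  0.0666] [0.0233 0.0233 0.0054]
[3
[... 162 characters left out ...]
   80   63 2460] ztop 0.0989 topmean [ 0.7156 -0.28    0.0975] mid [ 0.7261 -0.2912  0.0975] [0.0523 0.0521 0.0051]
[546.6 186. ] [ 531  158   29   52 1178] ztop 0.0973 topmean [ 0.7301 -0.3315  0.0969] mid [ 0.7294 -0.3299  0.0969] [0.029  0.0072 0.0062]
[ 20.5 234.6] [   0  183   58   82 2155] ztop 0.0157 topmean [ 0.0771 -0.0551  0.0131] mid [ 0.0633 -0.045   0.0161] [0.0938 0.1276 0.0082]
[230.4 231.4] [209 211  43  41 953] ztop 0.0204 topmean [ 0.3552 -0.1994  0.0187] mid [ 0.3549 -0.2001  0.0192] [0.0615 0.0622 0.0054]
[531.7 236.2] [ 502  212   58   53 2159] ztop 0.0981 topmean [ 0.715  -0.3891  0.0971] mid [ 0.7176 -0.3915  0.0971] [0.0249 0.0259 0.0058]
bench z 0.0008940735055581184
```

View pics/w2.png

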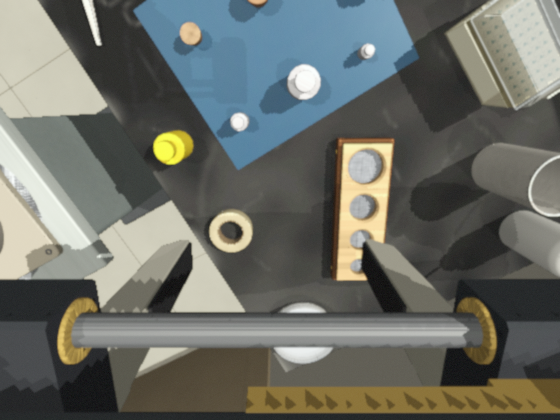

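```bash
python3 - <<'E'
from h import *
import pickle
p=cv2.imread("pics/w2.png"); c=pickle.load(open("pics/w2.pkl","rb")); W=np.load("pics/W2.npy")
cv2.imwrite("pics/w2crop.png",cv2.resize(p[130:290,320:420],None,fx=3.7,fy=3.7,interpolation=cv2.INTER_CUBIC))
hsv=cv2.cvtColor(p,cv2.COLOR_BGR2HSV)
m=((hsv[...,1]<70)&(hsv[...,2]>60)).astype(np.uint8)
mm=np.zeros_like(m); mm[140:282,338:392]=m[140:282,338:392]
# holes: depth
z=W[...,2]; b=np.zeros_like(m); b[140:282,338:392]=1
mk=((z<0.0245)&(b>0)).astype(np.uint8); 
n,l,st,ce=cv2.connectedComponentsWithStats(mk)
for i in range(1,n):
    if st[i,4]<40: continue
    ct,_=cv2.findContours((l==i).astype(np.uint8),cv2.RETR_EXTERNAL,cv2.CHAIN_APPROX_NONE)
    q=np.array([onplane(c,*a[0],0.027)[:2] for a in ct[0]])*1000
    (x,y),r=cv2.minEnclosingCircle(q.astype(np.float32)); A=np.c_[2*q,np.ones(len(q))]; s=np.linalg.lstsq(A,(q**2).sum(1),rcond=None)[0]
    print(ce[i].round(1),st[i],"enc",round(x,1),round(y,1),round(r,1),"lsq",s[:2].round(1),np.sqrt(s[2]+s[0]**2+s[1]**2).round(1))
# block outline by depth: top surface
tm=((z>0.024)&(z<0.034)&(b>0)).astype(np.uint8)
q=(W[tm>0][:,:2]*1000).astype(np.float32); print(cv2.minAreaRect(q))
E
```

```text
[350.5 161.5] [338 140  54  95 486] enc 550.4 -227.7 74.3 lsq [ 566.  -231.8] 61.5
[365.1 166.6] [348 149  36  36 979] enc 567.4 -204.0 24.5 lsq [ 567.5 -203.8] 23.5
[388.5 211.2] [383 151   9  95 443] enc 580.0 -264.0 68.8 lsq [ 588.4 -268.8] 42.5
[362.2 207.2] [349 195  28  26 550] enc 540.2 -254.7 19.3 lsq [ 540.2 -254.5] 18.5
[358.8 238.7] [350 230  21  20 277] enc 516.8 -297.8 15.5 lsq [ 516.2 -296.4] 13.7
[355.8 266.6] [350 259  13  16 144] enc 496.2 -335.9 12.6 lsq [ 494.1 -334.7] 10.3
[352.  280.5] [338 280  29   2  58] enc 478.6 -352.9 21.2 lsq [ 478.6 -353. ] 12.7
((534.9414672851562, -265.57720947265625), (202.4364776611328, 64.68917083740234), 61.69731521606445)
```

View pics/w2crop.png

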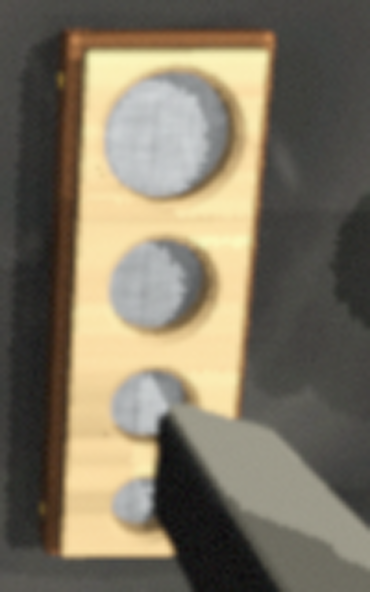

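```bash
python3 - <<'E'
from h import *
import pickle
c=pickle.load(open("pics/w1.pkl","rb")); d=np.load("pics/w1.npy")
v,u=np.mgrid[0:420,0:560]
K=c["K"]; P=np.stack([(u-K[0,2])/K[0,0]*d,-(v-K[1,2])/K[1,1]*d,-d],-1).reshape(-1,3)
W=(R.from_rotvec(c["orientation"]).apply(P)+c["eye"]).reshape(420,560,3)
m=((W[...,2]>0.012)&(W[...,2]<0.09)&(d>0)).astype(np.uint8); m[240:]=0
n,l,st,ce=cv2.connectedComponentsWithStats(m)
for i in range(1,n):
    if st[i,4]<30 or st[i,4]>2000: continue
    w=W[l==i]; top=np.percentile(w[:,2],98); k=w[w[:,2]>top-0.004]
    print(ce[i].round(1),st[i,4],"ztop %.4f"%top, "topmean",k.mean(0).round(4),(k.max(0)-k.min(0)).round(4))
plan(0.542,-0.067,0.12,-28.3)
E
```

```text
[338.4  15.5] 658 ztop 0.0522 topmean [0.6672 0.1293 0.051 ] [0.0191 0.0182 0.0044]
[409.9   3.8] 189 ztop 0.0676 topmean [0.7435 0.0941 0.0676] [0.0016 0.0026 0.0071]
[332.  82.] 513 ztop 0.0524 topmean [0.6277 0.065  0.051 ] [0.0184 0.0183 0.0045]
[385.6 112.6] 539 ztop 0.0524 topmean [ 0.6732 -0.0025  0.0509] [0.0181 0.0187 0.0046]
[119.9 112.4] 56 ztop 0.0137 topmean [0.3625 0.1649 0.0127] [0.0101 0.0181 0.0023]
[278.5 124. ] 566 ztop 0.0339 topmean [0.5434 0.0513 0.0322] [0.0337 0.0345 0.0043]
[217.7 158.6] 265 ztop 0.0266 topmean [0.4483 0.0498 0.0248] [0.0238 0.024  0.0043]
[375.6 172.7] 138 ztop 0.0332 topmean [ 0.6309 -0.0718  0.0317] [0.0113 0.0106 0.0043]
[318.1 201.5] 809 ztop 0.0681 topmean [ 0.5421 -0.0669  0.0667] [0.0235 0.0235 0.0048]
[259.7 230.4] 234 ztop 0.0419 topmean [ 0.4475 -0.0692  0.0406] [0.014  0.0141 0.0039]
[543.5 224.9] 53 ztop 0.0891 topmean [ 0.7772 -0.2102  0.0871] [0.022  0.0056 0.0039]
[  4.1 236.9] 31 ztop 0.0139 topmean [0.1034 0.1002 0.0131] [0.0141 0.0099 0.0018]
[201.2 237.9] 49 ztop 0.0244 topmean [ 0.3647 -0.0396  0.0225] [0.0136 0.0081 0.0056]
t 2.25 pos [ 0.4643 -0.1421  0.2793] yaw -28.6 q6 0.10 op 0.0932 tilt 0.19 F [0.21 1.04 0.25]
shift cm [  3.22 -10.37  15.9 ] |19.3| turn -0.005 rad (-0.3 deg)
```

Call:
{"name": "play_rows", "arguments": {
  "increments": [
    [[0.8, -2.5, 4.0, 0], [1.6, -5.0, 8.0, -0.005], [2.4, -7.7, 12.0, -0.005], [3.2, -10.4, 15.5, -0.005], [3.2, -10.4, 15.9, -0.005]]
  ],
  "jaw": 7.0
}}

```text
t: 2.75
tool_pos: [0.54, -0.0612, 0.1137]
orientation: [3.046, -0.761, -0.015]
force: [-0.7, 0.1, -0.4]
opening: 0.0703
```

```bash
python3 - <<'E'
from h import *
plan(0.542,-0.067,0.033,-28.3)
E
```

```text
t 2.75 pos [ 0.54   -0.0612  0.1137] yaw -28.1 q6 0.28 op 0.0703 tilt 0.54 F [-0.7   0.15 -0.38]
shift cm [0.52 0.38 8.07] |8.1| turn 0.004 rad (0.2 deg)
```

Call:
{"name": "play_rows", "arguments": {
  "increments": [
    [[0.3, 0.3, 0.5, 0], [0.5, 0.4, 1.0, 0], [0.5, 0.4, 2.0, 0], [0.5, 0.4, 3.0, 0], [0.5, 0.4, 3.0, 0]]
  ]
}}

```text
t: 3.25
tool_pos: [0.5412, -0.0674, 0.0825]
orientation: [3.045, -0.762, -0.017]
force: [-0.3, -0.8, 0.1]
opening: 0.0698
```

```bash
python3 - <<'E'
from h import *
plan(0.542,-0.067,0.033,-28.3)
E
```

```text
t 3.25 pos [ 0.5412 -0.0674  0.0825] yaw -28.1 q6 0.27 op 0.0698 tilt 0.63 F [-0.3  -0.77  0.09]
shift cm [ 0.1  -0.1   4.94] |4.9| turn 0.003 rad (0.2 deg)
```

Call:
{"name": "play_rows", "arguments": {
  "increments": [
    [[0.1, -0.1, 1.2, 0], [0.1, -0.1, 2.4, 0], [0.1, -0.1, 3.8, 0], [0.1, -0.1, 4.9, 0], [0.1, -0.1, 4.9, 0]]
  ]
}}

```text
t: 3.75
tool_pos: [0.54, -0.0665, 0.0307]
orientation: [3.045, -0.762, -0.024]
force: [-1.1, 1.0, 0.0]
opening: 0.0698
```

Call:
{"name": "play_rows", "arguments": {
  "increments": [
    [[0, 0, 0, 0], [0, 0, 0, 0], [0, 0, 0, 0], [0, 0, 0, 0], [0, 0, 0, 0]]
  ],
  "jaw": 3.0,
  "squeeze": 30
}}

```text
t: 4.25
tool_pos: [0.5404, -0.0666, 0.0311]
orientation: [3.045, -0.762, -0.023]
force: [-0.2, -0.8, 0.5]
opening: 0.0344
```

```bash
python3 - <<'E'
from h import *
plan(0.542,-0.067,0.12,-28.3)
E
```

```text
t 4.25 pos [ 0.5404 -0.0666  0.0311] yaw -28.1 q6 0.28 op 0.0344 tilt 0.83 F [-0.16 -0.76  0.5 ]
shift cm [ 0.04  0.01 -8.89] |8.9| turn 0.003 rad (0.2 deg)
```

```bash
python3 - <<'E'
from h import *
p,d=read_camera("scene"); cv2.imwrite("pics/s3.png",cv2.resize(p[130:290,200:400],None,fx=3.7,fy=3.7,interpolation=cv2.INTER_CUBIC))
p,d=read_camera("wrist"); cv2.imwrite("pics/w3.png",p)
plan(0.542,-0.067,0.12,-28.3)
E
```

```text
t 4.35 pos [ 0.5402 -0.0666  0.031 ] yaw -28.1 q6 0.28 op 0.0308 tilt 0.85 F [-0.86  1.68  0.08]
shift cm [ 0.05  0.   -8.9 ] |8.9| turn 0.003 rad (0.2 deg)
```

View pics/s3.png

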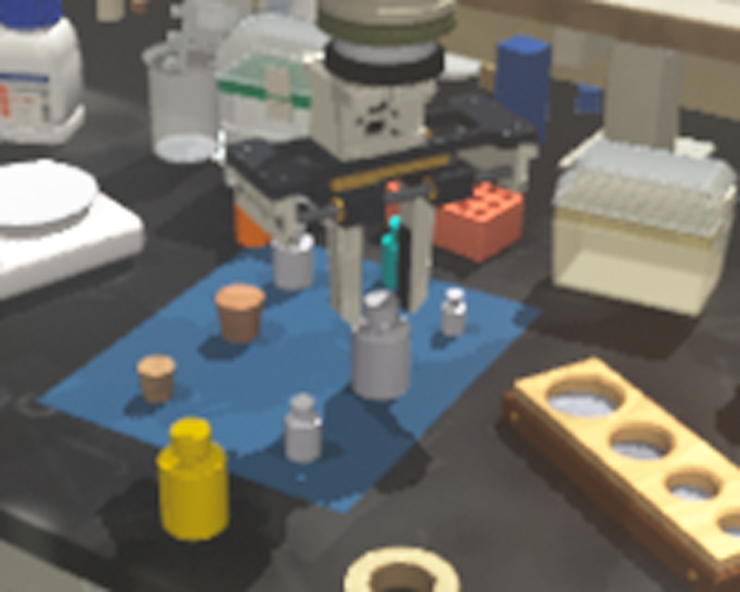

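View pics/w3.png

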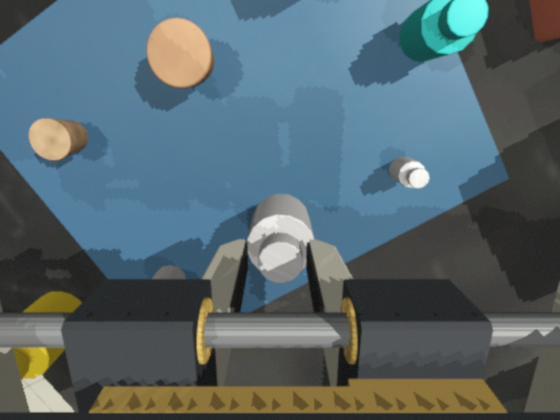

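```bash
python3 - <<'E'
from h import *
s=read_state(); c=camera_params("wrist"); p,d=read_camera("wrist")
M=R.from_rotvec(s["orientation"]).as_matrix()
v,u=np.mgrid[0:420,0:560]; K=c["K"]
P=np.stack([(u-K[0,2])/K[0,0]*d,-(v-K[1,2])/K[1,1]*d,-d],-1).reshape(-1,3)
W=(R.from_rotvec(c["orientation"]).apply(P)+c["eye"]); T=((W-s["tool_pos"])@M).reshape(420,560,3); W=W.reshape(420,560,3)
for a in [(225,242),(232,250),(215,270),(330,242),(325,250),(350,275),(278,250),(278,265),(275,210),(240,260),(320,260),(170,270),(400,170),(45,120),(170,45)]:
    print(a,d[a[1],a[0]].round(3),"tool",T[a[1],a[0]].round(4),"world",W[a[1],a[0]].round(4))
print(c["eye"], s["tool_pos"])
E
```

```text
(225, 242) 0.24 tool [-0.0379  0.0169  0.0304] world [ 0.4984 -0.0636  0.0012]
(232, 250) 0.167 tool [-0.0229 -0.0085 -0.0388] world [ 0.5246 -0.0483  0.07  ]
(215, 270) 0.147 tool [-0.0278 -0.0084 -0.0596] world [ 0.5206 -0.0462  0.0909]
(330, 242) 0.239 tool [0.0382 0.0163 0.0289] world [ 0.5658 -0.0989  0.0016]
(325, 250) 0.166 tool [ 0.0239 -0.0087 -0.0391] world [ 0.566  -0.0703  0.0696]
(350, 275) 0.248 tool [0.0547 0.0437 0.0305] world [ 0.5675 -0.1309 -0.    ]
(278, 250) 0.169 tool [ 0.0003 -0.0076 -0.0367] world [ 0.5446 -0.0601  0.0676]
(278, 265) 0.173 tool [ 0.0003  0.0015 -0.0355] world [ 0.5403 -0.0681  0.0665]
(275, 210) 0.193 tool [-0.0014 -0.0198 -0.0077] world [ 0.5485 -0.0485  0.0386]
(240, 260) 0.154 tool [-0.0175 -0.0093 -0.0514] world [ 0.5299 -0.0502  0.0826]
(320, 260) 0.155 tool [ 0.0199 -0.0089 -0.0507] world [ 0.5628 -0.0682  0.0813]
(170, 270) 0.239 tool [-0.0775  0.0358  0.0234] world [ 0.4547 -0.0616  0.0088]
(400, 170) 0.203 tool [ 0.0753 -0.0405  0.0081] world [ 0.6256 -0.0663  0.0216]
(45, 120) 0.194 tool [-0.1365 -0.0702  0.0081] world [0.4528 0.0596 0.0244]
(170, 45) 0.176 tool [-0.0573 -0.1094  0.0011] world [0.5412 0.0569 0.0301]
[0.57972484 0.00288368 0.22222005] [ 0.54023841 -0.06659381  0.03096882]
```

```bash
python3 - <<'E'
from h import *
import pickle
c=pickle.load(open("pics/w2.pkl","rb")); d=np.load("pics/w2.npy"); Wm=np.load("pics/W2.npy")
M=R.from_rotvec(c["orientation"]).as_matrix()
# tool frame from cam: cam axes in tool
CT=np.array([[1,0,-.001],[0,-.959,-.285],[-.001,.285,-.959]]); ce=np.array([-.0003,-.0798,-.1917])
v,u=np.mgrid[0:420,0:560]; K=c["K"]
P=np.stack([(u-K[0,2])/K[0,0]*d,-(v-K[1,2])/K[1,1]*d,-d],-1)
T=P@CT.T+ce
m=(d>0.02)&(d<0.30)
for r in range(225,300,5):
    for lo,hi in((90,277),(277,470)):
        k=m[r,lo:hi]
        if k.any():
            t=T[r,lo:hi][k]; i=t[:,2].argmax(); print(r,t[i].round(3),end="  ")
    print()
d=np.load("pics/wrist0.npy"); P=np.stack([(u-K[0,2])/K[0,0]*d,-(v-K[1,2])/K[1,1]*d,-d],-1); T=P@CT.T+ce
for a in[(189,243),(180,260),(365,243),(372,260)]: print(a,T[a[1],a[0]].round(3))
c=camera_params("scene");p,d=read_camera("scene")
for a in[(294,216),(295,210),(311,212),(302,228),(303,212)]:
    e,r=ray(c,*a); print(a,(e+r*d[a[1],a[0]]).round(4))
E
```

```text
240 [-0.053 -0.009 -0.025]  240 [ 0.048 -0.009 -0.025]  
245 [-0.047 -0.006 -0.025]  245 [ 0.047 -0.006 -0.025]  
250 [-0.047 -0.004 -0.027]  250 [ 0.046 -0.004 -0.027]  
255 [-0.047 -0.    -0.026]  255 [ 0.046 -0.    -0.026]  
260 [-0.047  0.003 -0.026]  260 [ 0.046  0.002 -0.027]  
265 [-0.047  0.005 -0.028]  265 [ 0.046  0.005 -0.027]  
270 [-0.047  0.007 -0.03 ]  270 [ 0.046  0.006 -0.03 ]  
275 [-0.047  0.006 -0.036]  275 [ 0.046  0.007 -0.035]  
280 [-0.047  0.007 -0.04 ]  280 [ 0.047  0.008 -0.039]  
285 [-0.047  0.007 -0.045]  285 [ 0.046  0.007 -0.046]  
290 [-0.046  0.006 -0.051]  290 [ 0.046  0.007 -0.049]  
295 [-0.047  0.007 -0.055]  295 [ 0.046  0.006 -0.055]  
(189, 243) [-0.048 -0.008 -0.026]
(180, 260) [-0.047 -0.008 -0.047]
(365, 243) [ 0.048 -0.008 -0.027]
(372, 260) [ 0.046 -0.007 -0.046]
(294, 216) [ 0.5113 -0.0642  0.0656]
(295, 210) [ 0.5156 -0.0642  0.08  ]
(311, 212) [ 0.5545 -0.0854  0.0627]
(302, 228) [ 0.5244 -0.0791  0.0302]
(303, 212) [ 0.5379 -0.0728  0.0666]
```

Call:
{"name": "play_rows", "arguments": {
  "increments": [
    [[0, 0, 0, 0], [0, 0, 0, 0], [0, 0, 0, 0], [0, 0, 0, 0]]
  ],
  "jaw": 5.0
}}

```text
t: 4.85
tool_pos: [0.5401, -0.0665, 0.0308]
orientation: [3.045, -0.762, -0.024]
force: [-0.1, 0.4, 0.3]
opening: 0.0493
```

```bash
cat >> h.py <<'E'
def wristW():
    s=read_state(); c=camera_params("wrist"); p,d=read_camera("wrist"); K=c["K"]
    v,u=np.mgrid[0:420,0:560]
    P=np.stack([(u-K[0,2])/K[0,0]*d,-(v-K[1,2])/K[1,1]*d,-d],-1).reshape(-1,3)
    W=R.from_rotvec(c["orientation"]).apply(P)+c["eye"]; M=R.from_rotvec(s["orientation"]).as_matrix()
    T=((W-s["tool_pos"])@M).reshape(420,560,3); return s,c,p,d,W.reshape(420,560,3),T
def tips(T,d,op):
    for sg in(-1,1):
        x=T[...,0]*sg; m=(d>0.02)&(np.abs(T[...,1])<0.012)&(x>op/2-.004)&(x<op/2+.003)&(T[...,2]<0.015)&(T[...,2]>-.08)
        t=T[m]; 
        if len(t): print("side",sg,"n",len(t),"tip z pct 100/99/95",np.percentile(t[:,2],[100,99,95]).round(4),"y",t[t[:,2]>np.percentile(t[:,2],90)][:,1].round(3).min(),t[:,1].max().round(3), "z hist",np.histogram(t[:,2],bins=np.arange(-.08,.016,.008))[0])
E
python3 - <<'E'
from h import *
plan(0.542,-0.067,0.031,-28.3)
s,c,p,d,W,T=wristW(); cv2.imwrite("pics/w4.png",p); tips(T,d,s["opening"])
E
```

```text
t 4.85 pos [ 0.5401 -0.0665  0.0308] yaw -28.1 q6 0.28 op 0.0493 tilt 0.87 F [-0.1   0.41  0.31]
shift cm [ 0.19 -0.05 -0.03] |0.2| turn 0.003 rad (0.2 deg)
side -1 n 926 tip z pct 100/99/95 [-0.025  -0.0264 -0.0299] y -0.009 0.009 z hist [159 177 160 134 120 104  72   0   0   0   0]
side 1 n 1076 tip z pct 100/99/95 [ 0.0107 -0.015  -0.0275] y -0.01 0.009 z hist [196 198 175 153 134 108  80  11  13   4   2]
```

View pics/w4.png

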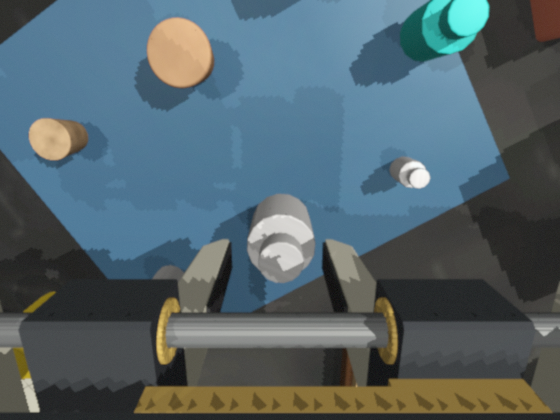

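Both the wrist and scene cameras put the fingertips about 36 mm higher than the reported TCP plus tips_ahead would, at tool z ≈ -0.025 instead of +0.011. The jaws closed above the body without touching the weight. I'll trust the pictures, open up and go lower while watching the force.

Call:
{"name": "play_rows", "arguments": {
  "increments": [
    [[0.1, 0, 0, 0], [0.2, 0, 0.8, 0], [0.2, 0, 1.6, 0], [0.2, 0, 2.4, 0], [0.2, 0, 2.4, 0]]
  ],
  "jaw": 6.5
}}

```text
t: 5.4
tool_pos: [0.5398, -0.0671, 0.0046]
orientation: [3.045, -0.762, -0.029]
force: [-1.2, -0.6, -0.8]
opening: 0.065
```

```bash
python3 - <<'E'
from h import *
plan(0.542,-0.067,-0.003,-28.3)
s,c,p,d,W,T=wristW(); cv2.imwrite("pics/w5.png",p); tips(T,d,s["opening"])
p,d=read_camera("scene"); cv2.imwrite("pics/s5.png",cv2.resize(p[130:290,200:400],None,fx=3.7,fy=3.7,interpolation=cv2.INTER_CUBIC))
E
```

```text
t 5.40 pos [ 0.5398 -0.0671  0.0046] yaw -28.1 q6 0.27 op 0.0650 tilt 1.06 F [-1.21 -0.56 -0.78]
shift cm [ 0.2  -0.12  0.76] |0.8| turn 0.003 rad (0.2 deg)
side -1 n 1516 tip z pct 100/99/95 [0.0055 0.0048 0.0043] y -0.012 0.012 z hist [197 214 191 173 144 129  88   0   0   0 380]
side 1 n 1653 tip z pct 100/99/95 [0.0045 0.0036 0.0031] y -0.012 0.012 z hist [222 236 220 184 162 137  98   0   0   0 394]
```

View pics/s5.png

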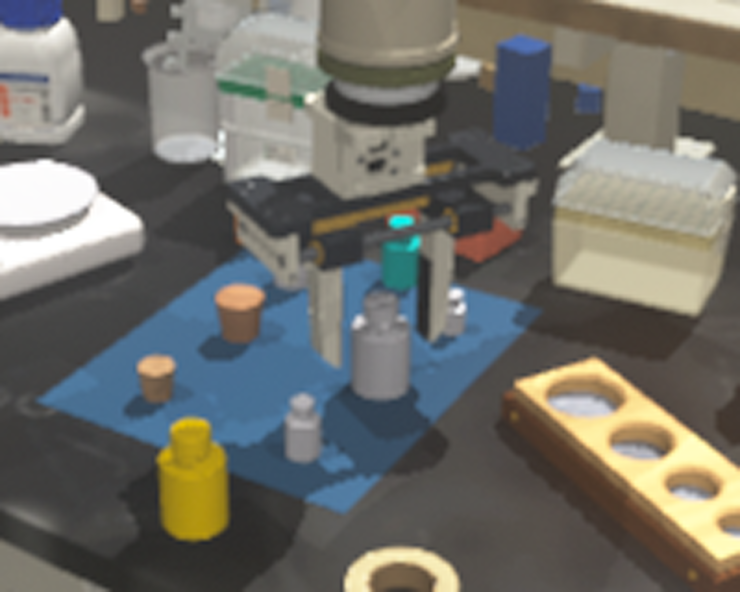

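Call:
{"name": "play_rows", "arguments": {
  "increments": [
    [[0.1, -0.1, 0.3, 0], [0.2, -0.1, 0.6, 0], [0.2, -0.1, 0.7, 0], [0.2, -0.1, 0.7, 0]]
  ]
}}

```text
t: 5.9
tool_pos: [0.5429, -0.0674, -0.0011]
orientation: [3.045, -0.762, -0.026]
force: [-0.4, -0.3, -0.3]
opening: 0.0648
```

```bash
cat >> h.py <<'E'
def tilt():
    s=read_state(); M=R.from_rotvec(s["orientation"]).as_matrix(); print("tool z axis deg xy",np.degrees(M[:2,2]).round(2),"q",s["q"].round(4))
E
python3 - <<'E'
from h import *
plan(0.542,-0.067,-0.003,-28.3); tilt()
for w in([2.499,1.902,-.0025],[3.022,.854,-.001],[3.125,-.313,.001],[3.045,-.769,.001],[3.04,-.778,-.001],[3.046,-.761,-.015],[3.045,-.762,-.017],[3.045,-.762,-.0235],[3.045,-.762,-.029]): print(np.degrees(R.from_rotvec(w).as_matrix()[:2,2]).round(2))
E
```

```text
t 5.90 pos [ 0.5429 -0.0674 -0.0011] yaw -28.1 q6 0.28 op 0.0648 tilt 0.96 F [-0.41 -0.33 -0.33]
shift cm [-0.1   0.01  0.19] |0.2| turn 0.003 rad (0.2 deg)
tool z axis deg xy [-0.95  0.1 ] q [-0.2158  0.1904  1.7953 -0.002   1.1725  0.2755]
[-0.03 -0.11]
[-0.02 -0.08]
[ 0.03 -0.06]
[ 0.02 -0.06]
[-0.09 -0.19]
[-0.56  0.03]
[-0.64  0.  ]
[-0.87  0.06]
[-1.06  0.11]
```

Call:
{"name": "play_rows", "arguments": {
  "increments": [
    [[-0.1, 0, 0, 0], [-0.1, 0, 0, 0], [-0.1, 0, 0, 0], [-0.1, 0, 0, 0], [-0.1, 0, 0, 0]]
  ],
  "jaw": 3.0,
  "squeeze": 35
}}

```text
t: 6.4
tool_pos: [0.5422, -0.0669, -0.001]
orientation: [3.045, -0.762, -0.026]
force: [0.0, 0.5, 0.4]
opening: 0.039
```

```bash
python3 - <<'E'
from h import *
plan(0.542,-0.067,0.08,-28.3); tilt()
E
```

```text
t 6.40 pos [ 0.5422 -0.0669 -0.001 ] yaw -28.1 q6 0.28 op 0.0390 tilt 0.94 F [0.04 0.51 0.36]
shift cm [-0.14  0.07 -8.1 ] |8.1| turn 0.003 rad (0.2 deg)
tool z axis deg xy [-0.94  0.1 ] q [-0.2153  0.1879  1.7979 -0.002   1.1722  0.276 ]
```

Call:
{"name": "play_rows", "arguments": {
  "increments": [
    [[0, 0, -0.5, 0], [0, 0, -1.5, 0], [0, 0, -3.0, 0], [0, 0, -5.0, 0], [0, 0, -7.0, 0]]
  ]
}}

```text
t: 6.9
tool_pos: [0.5433, -0.0671, 0.0707]
orientation: [3.045, -0.762, -0.025]
force: [0.9, -0.6, -4.8]
opening: 0.0392
```

```bash
python3 - <<'E'
from h import *
plan(0.5674,-0.204,0.065,-28.3); tilt()
E
```

```text
t 6.90 pos [ 0.5433 -0.0671  0.0707] yaw -28.1 q6 0.28 op 0.0392 tilt 0.93 F [ 0.9  -0.55 -4.84]
shift cm [ 8.58 10.94  0.51] |13.9| turn 0.003 rad (0.2 deg)
tool z axis deg xy [-0.92  0.09] q [-0.2151  0.1001  1.7512 -0.0019  1.3064  0.276 ]
```

Call:
{"name": "play_rows", "arguments": {
  "increments": [
    [[1.2, 1.5, 0, 0], [3.5, 4.5, 0, 0], [6.0, 7.7, 0, 0], [8.0, 10.2, 0, 0], [8.6, 10.9, 0, 0]]
  ]
}}

```text
t: 7.4
tool_pos: [0.5684, -0.2074, 0.0717]
orientation: [3.043, -0.766, -0.022]
force: [-0.4, 0.5, -5.0]
opening: 0.0392
```

Call:
{"name": "play_rows", "arguments": {
  "increments": [
    [[0, 0, 0, 0], [0, 0, 0, 0]]
  ]
}}

```text
t: 7.6
tool_pos: [0.5686, -0.2071, 0.0723]
orientation: [3.043, -0.767, -0.021]
force: [0.4, -0.4, -4.2]
opening: 0.0392
```

```bash
python3 - <<'E'
from h import *
plan(0.5674,-0.204,0.030,-28.3); tilt()
s,c,p,d,W,T=wristW(); cv2.imwrite("pics/w6.png",p)
m=(np.abs(T[...,0])<.03)&(T[...,2]<0.09)&(T[...,2]>-.08)&(np.abs(T[...,1])<.03)&(W[...,2]>.04)
print("held knob top z tool", np.percentile(T[m][:,2],[1,5,50,95]))
p,d=read_camera("scene"); cv2.imwrite("pics/s6.png",cv2.resize(p[150:310,280:480],None,fx=3.7,fy=3.7,interpolation=cv2.INTER_CUBIC))
E
```

```text
t 7.60 pos [ 0.5686 -0.2071  0.0723] yaw -28.3 q6 0.07 op 0.0392 tilt 0.81 F [ 0.4  -0.36 -4.2 ]
shift cm [-0.2  -0.25  4.24] |4.2| turn 0.000 rad (0.0 deg)
tool z axis deg xy [-0.81 -0.01] q [-0.4301  0.2442  1.5863 -0.0061  1.3238  0.065 ]
held knob top z tool [-0.07906805 -0.07463971 -0.04914508 -0.01824385]
```

View pics/w6.png

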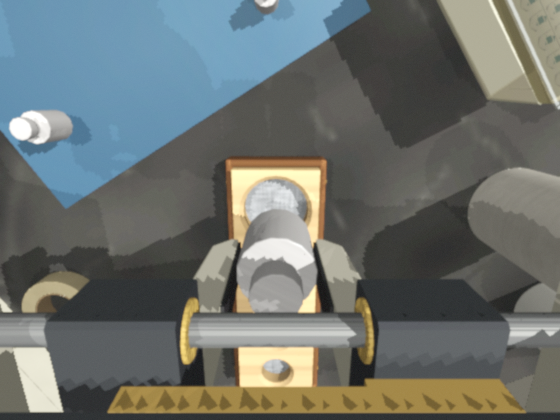

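View pics/s6.png

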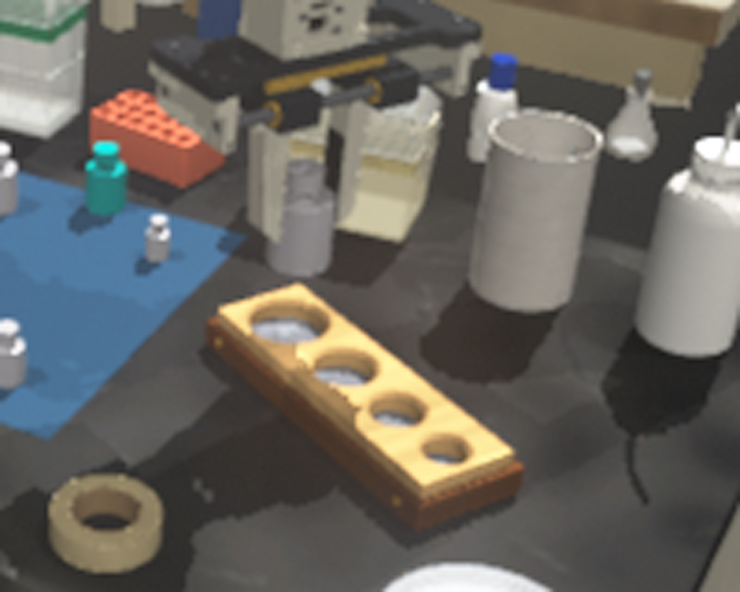

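Call:
{"name": "play_rows", "arguments": {
  "increments": [
    [[-0.2, -0.2, 0.8, 0], [-0.2, -0.25, 2.0, 0], [-0.2, -0.25, 3.2, 0], [-0.2, -0.25, 3.7, 0], [-0.2, -0.25, 3.7, 0]]
  ]
}}

```text
t: 8.2
tool_pos: [0.5659, -0.2023, 0.0328]
orientation: [3.044, -0.764, -0.027]
force: [-0.9, 0.1, -5.1]
opening: 0.0389
```

```bash
python3 - <<'E'
from h import *
plan(0.5674,-0.204,0.012,-28.3); tilt()
s,c,p,d,W,T=wristW(); cv2.imwrite("pics/w7.png",p[150:400,150:410])
E
```

```text
t 8.20 pos [ 0.5659 -0.2023  0.0328] yaw -28.2 q6 0.07 op 0.0389 tilt 1.02 F [-0.87  0.11 -5.14]
shift cm [0.25 0.07 2.08] |2.1| turn 0.002 rad (0.1 deg)
tool z axis deg xy [-1.01  0.09] q [-0.4247  0.2805  1.6206 -0.0061  1.2573  0.0693]
```

View pics/w7.png

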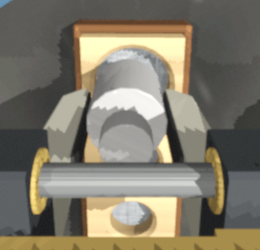

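Call:
{"name": "play_rows", "arguments": {
  "increments": [
    [[0.2, 0.1, 0.2, 0], [0.2, 0.1, 0.5, 0], [0.2, 0.1, 0.9, 0], [0.2, 0.1, 1.3, 0], [0.2, 0.1, 1.3, 0]]
  ]
}}

```text
t: 8.75
tool_pos: [0.567, -0.2042, 0.0199]
orientation: [3.044, -0.765, -0.027]
force: [-0.2, 0.3, -4.9]
opening: 0.0393
```

```bash
python3 - <<'E'
from h import *
plan(0.5674,-0.204,0.012,-28.3); tilt()
E
```

```text
t 8.75 pos [ 0.567  -0.2042  0.0199] yaw -28.2 q6 0.07 op 0.0393 tilt 1.01 F [-0.23  0.3  -4.88]
shift cm [ 0.04 -0.04  0.79] |0.8| turn 0.002 rad (0.1 deg)
tool z axis deg xy [-1.    0.09] q [-0.4268  0.3001  1.6226 -0.0062  1.2355  0.0675]
```

Inside the mouth without contact; now I'll lower slowly.

Call:
{"name": "play_rows", "arguments": {
  "increments": [
    [[0, 0, 0.2, 0], [0, 0, 0.35, 0], [0, 0, 0.5, 0], [0, 0, 0.6, 0], [0, 0, 0.6, 0]]
  ]
}}

```text
t: 9.25
tool_pos: [0.5668, -0.2041, 0.0138]
orientation: [3.044, -0.765, -0.028]
force: [-0.7, 1.0, -4.9]
opening: 0.0393
```

Call:
{"name": "play_rows", "arguments": {
  "increments": [
    [[0, 0, 0.06, 0], [0, 0, 0.12, 0], [0, 0, 0.18, 0], [0, 0, 0.18, 0]]
  ]
}}

```text
t: 9.65
tool_pos: [0.567, -0.2042, 0.0131]
orientation: [3.044, -0.765, -0.027]
force: [-4.8, 1.9, 4.9]
opening: 0.0391
```

Call:
{"name": "play_rows", "arguments": {
  "increments": [
    [[0, 0, -0.05, 0], [0, 0, -0.05, 0], [0, 0, -0.05, 0], [0, 0, -0.05, 0]]
  ],
  "jaw": 5.6
}}

```text
t: 10.05
tool_pos: [0.5672, -0.2043, 0.0137]
orientation: [3.044, -0.765, -0.026]
force: [0.6, -0.2, 0.2]
opening: 0.0558
```

Call:
{"name": "play_rows", "arguments": {
  "increments": [
    [[0, 0, -0.5, 0], [0, 0, -2.0, 0], [0, 0, -4.5, 0], [0, 0, -7.0, 0], [0, 0, -9.0, 0]]
  ],
  "jaw": 5.6
}}

```text
t: 10.55
tool_pos: [0.5697, -0.2048, 0.1069]
orientation: [3.044, -0.764, -0.022]
force: [-0.3, 0.1, -0.7]
opening: 0.0558
```

```bash
python3 - <<'E'
from h import *
plan(0.60,0.03,0.12,-28.3); tilt()
s,c,p,d,W,T=wristW(); cv2.imwrite("pics/w8.png",p)
p,d=read_camera("scene"); cv2.imwrite("pics/s8.png",cv2.resize(p[150:310,280:480],None,fx=3.7,fy=3.7,interpolation=cv2.INTER_CUBIC))
E
```

```text
t 10.55 pos [ 0.5697 -0.2048  0.1069] yaw -28.2 q6 0.07 op 0.0558 tilt 0.83 F [-0.34  0.14 -0.73]
shift cm [ -8.45 -22.12  -1.35] |23.7| turn 0.002 rad (0.1 deg)
tool z axis deg xy [-0.83  0.01] q [-0.426   0.2141  1.5555 -0.0059  1.3853  0.0674]
```

View pics/s8.png

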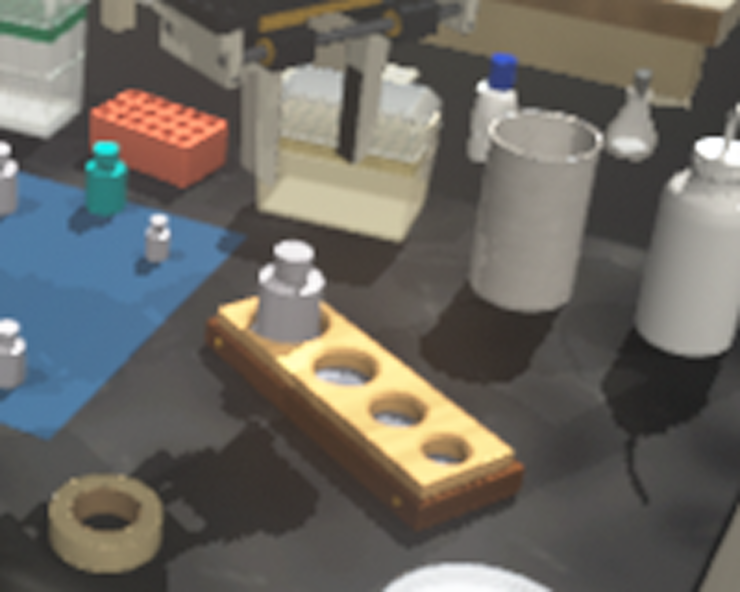

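The 500g weight stands down in the largest well. Next is the 200g steel weight, wrist crop (332,82), which is grey between the orange and turquoise look-alikes.

Call:
{"name": "play_rows", "arguments": {
  "increments": [
    [[-1.5, -4.0, 0, 0], [-3.2, -8.5, 0, 0], [-4.9, -13.0, 0, 0], [-6.6, -17.5, 0, 0], [-7.5, -20.0, 0, 0]]
  ],
  "jaw": 5.0
}}

```text
t: 11.15
tool_pos: [0.5997, 0.0096, 0.1079]
orientation: [3.044, -0.761, -0.015]
force: [-0.6, -0.7, -0.2]
opening: 0.0499
```

```bash
python3 - <<'E'
from h import *
plan(0.6277,0.065,0.06,-28.3); tilt()
E
```

```text
t 11.15 pos [0.5997 0.0096 0.1079] yaw -28.1 q6 0.42 op 0.0499 tilt 0.59 F [-0.59 -0.68 -0.22]
shift cm [-0.1  -6.23  4.76] |7.8| turn 0.004 rad (0.2 deg)
tool z axis deg xy [-0.59 -0.06] q [-0.0683  0.195   1.5753 -0.0018  1.3815  0.4222]
```

Call:
{"name": "play_rows", "arguments": {
  "increments": [
    [[0, -2.0, 0.5, 0], [-0.1, -4.5, 1.5, 0], [-0.1, -6.0, 3.0, 0], [-0.1, -6.2, 4.0, 0], [-0.1, -6.2, 4.0, 0]]
  ],
  "jaw": 5.0
}}

```text
t: 11.65
tool_pos: [0.6256, 0.0647, 0.0649]
orientation: [3.043, -0.76, -0.022]
force: [-1.2, 0.1, 0.3]
opening: 0.05
```

Call:
{"name": "play_rows", "arguments": {
  "increments": [
    [[0, 0, 0, 0], [0, 0, 0, 0]]
  ]
}}

```text
t: 11.85
tool_pos: [0.6254, 0.0637, 0.0652]
orientation: [3.043, -0.761, -0.022]
force: [-1.0, -0.1, 0.5]
opening: 0.0501
```

```bash
python3 - <<'E'
from h import *
plan(0.6277,0.065,-0.005,-28.3); tilt()
s,c,p,d,W,T=wristW(); cv2.imwrite("pics/w9.png",p)
m=(W[...,2]>.045)&(W[...,2]<.056)&(d>0)&(np.hypot(W[...,0]-.6277,W[...,1]-.065)<.015)
print(W[m].mean(0),m.sum())
E
```

```text
t 11.85 pos [0.6254 0.0637 0.0652] yaw -28.1 q6 0.51 op 0.0501 tilt 0.86 F [-0.99 -0.12  0.53]
shift cm [ 0.23 -0.28  7.01] |7.0| turn 0.004 rad (0.2 deg)
tool z axis deg xy [-0.85 -0.09] q [ 2.0800e-02  3.1290e-01  1.5181e+00 -1.4000e-03  1.3255e+00  5.1150e-01]
[0.62837336 0.06559378 0.0505214 ] 631
```

View pics/w9.png

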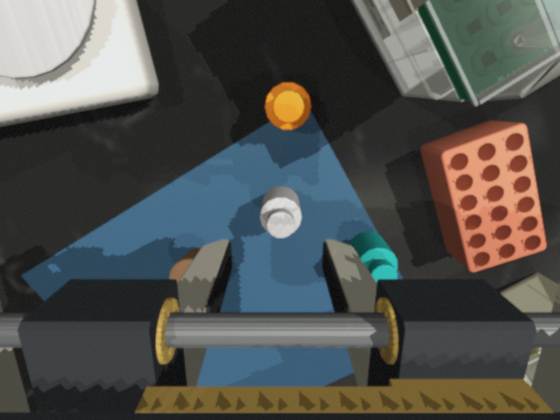

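The crop shows the grey steel 200g weight centred between the jaws at (281,215). Turquoise is at (377,258), outside the finger path, and orange is at (288,105).

Call:
{"name": "play_rows", "arguments": {
  "increments": [
    [[0.2, -0.3, 0.8, 0], [0.25, -0.3, 2.0, 0], [0.25, -0.3, 3.4, 0], [0.25, -0.3, 4.5, 0], [0.25, -0.3, 4.5, 0]]
  ]
}}

```text
t: 12.4
tool_pos: [0.6262, 0.0651, 0.017]
orientation: [3.041, -0.761, -0.029]
force: [-0.5, 0.2, -0.1]
opening: 0.05
```

```bash
python3 - <<'E'
from h import *
plan(0.628,0.065,-0.005,-28.3); tilt()
E
```

```text
t 12.40 pos [0.6262 0.0651 0.017 ] yaw -28.1 q6 0.51 op 0.0500 tilt 1.11 F [-0.49  0.16 -0.13]
shift cm [ 0.2  -0.1   2.19] |2.2| turn 0.003 rad (0.2 deg)
tool z axis deg xy [-1.11 -0.1 ] q [ 2.3000e-02  3.7210e-01  1.5390e+00 -1.3000e-03  1.2499e+00  5.1370e-01]
```

Call:
{"name": "play_rows", "arguments": {
  "increments": [
    [[0.2, -0.1, 0.5, 0], [0.2, -0.1, 1.1, 0], [0.2, -0.1, 1.7, 0], [0.2, -0.1, 2.1, 0], [0.2, -0.1, 2.1, 0]]
  ]
}}

```text
t: 12.9
tool_pos: [0.6274, 0.065, -0.0049]
orientation: [3.041, -0.761, -0.031]
force: [-0.1, -1.0, -0.1]
opening: 0.0499
```

Call:
{"name": "play_rows", "arguments": {
  "increments": [
    [[0, 0, 0, 0], [0, 0, 0, 0], [0, 0, 0, 0], [0, 0, 0, 0], [0, 0, 0, 0]]
  ],
  "jaw": 2.0,
  "squeeze": 25
}}

```text
t: 13.4
tool_pos: [0.6277, 0.065, -0.0045]
orientation: [3.041, -0.761, -0.03]
force: [0.4, -0.9, 1.5]
opening: 0.0291
```

```bash
python3 - <<'E'
from h import *
plan(0.628,0.065,-0.005,-28.3); tilt()
E
```

```text
t 13.40 pos [ 0.6277  0.065  -0.0045] yaw -28.1 q6 0.51 op 0.0291 tilt 1.14 F [ 0.37 -0.88  1.46]
shift cm [ 0.02 -0.01  0.05] |0.1| turn 0.003 rad (0.2 deg)
tool z axis deg xy [-1.14 -0.1 ] q [ 2.2800e-02  4.0270e-01  1.5430e+00 -1.4000e-03  1.2157e+00  5.1360e-01]
```

Call:
{"name": "play_rows", "arguments": {
  "increments": [
    [[0, 0, -0.5, 0], [0, 0, -2.0, 0], [0, 0, -4.5, 0], [0, 0, -8.0, 0], [0, 0, -11.0, 0]]
  ]
}}

```text
t: 13.9
tool_pos: [0.6301, 0.0652, 0.1082]
orientation: [3.042, -0.761, -0.028]
force: [0.9, 0.6, -1.2]
opening: 0.0295
```

```bash
python3 - <<'E'
from h import *
plan(0.5402,-0.2546,0.105,-28.3); tilt()
E
```

```text
t 13.90 pos [0.6301 0.0652 0.1082] yaw -28.1 q6 0.51 op 0.0295 tilt 1.09 F [ 0.86  0.57 -1.16]
shift cm [ 7.13 32.45  0.54] |33.2| turn 0.003 rad (0.2 deg)
tool z axis deg xy [-1.08 -0.09] q [ 2.3000e-02  2.9160e-01  1.4621e+00 -1.2000e-03  1.4068e+00  5.1360e-01]
```

Call:
{"name": "play_rows", "arguments": {
  "increments": [
    [[0.5, 2.0, 0, 0], [1.3, 6.0, 0, 0], [2.2, 10.2, 0, 0], [3.2, 14.5, 0, 0], [4.1, 18.8, 0, 0]]
  ]
}}

```text
t: 14.4
tool_pos: [0.5775, -0.1214, 0.1109]
orientation: [3.042, -0.76, -0.026]
force: [0.4, 0.7, -2.2]
opening: 0.0291
```

Call:
{"name": "play_rows", "arguments": {
  "increments": [
    [[0.8, 3.0, 0, 0], [1.6, 6.5, 0, 0], [2.4, 10.0, 0, 0], [3.0, 12.7, 0, 0], [3.0, 12.7, 0, 0]]
  ]
}}

```text
t: 14.9
tool_pos: [0.5433, -0.2512, 0.1131]
orientation: [3.039, -0.765, -0.024]
force: [-0.4, 0.2, -1.4]
opening: 0.0291
```

```bash
python3 - <<'E'
from h import *
plan(0.5402,-0.2546,0.025,-28.3); tilt()
E
```

```text
t 14.90 pos [ 0.5433 -0.2512  0.1131] yaw -28.3 q6 -0.02 op 0.0291 tilt 0.99 F [-0.37  0.16 -1.36]
shift cm [0.01 0.34 8.82] |8.8| turn 0.000 rad (0.0 deg)
tool z axis deg xy [-0.97 -0.22] q [-0.511   0.1912  1.5699 -0.0118  1.3934 -0.0153]
```

Call:
{"name": "play_rows", "arguments": {
  "increments": [
    [[0, 0.3, 1.0, 0], [0, 0.35, 3.0, 0], [0, 0.35, 5.5, 0], [0, 0.35, 7.4, 0], [0, 0.35, 7.4, 0]]
  ]
}}

```text
t: 15.4
tool_pos: [0.5379, -0.2522, 0.0354]
orientation: [3.041, -0.764, -0.034]
force: [-0.1, 1.5, -2.3]
opening: 0.0288
```

Call:
{"name": "play_rows", "arguments": {
  "increments": [
    [[0, 0, 0, 0], [0, 0, 0, 0]]
  ]
}}

```text
t: 15.6
tool_pos: [0.5383, -0.2518, 0.0362]
orientation: [3.041, -0.763, -0.033]
force: [0.6, 0.3, -1.6]
opening: 0.0293
```

```bash
python3 - <<'E'
from h import *
plan(0.5402,-0.2546,0.009,-28.3); tilt()
s,c,p,d,W,T=wristW(); cv2.imwrite("pics/w10.png",p[100:400,130:430])
p,d=read_camera("scene"); cv2.imwrite("pics/s10.png",cv2.resize(p[150:310,280:480],None,fx=3.7,fy=3.7,interpolation=cv2.INTER_CUBIC))
E
```

```text
t 15.60 pos [ 0.5383 -0.2518  0.0362] yaw -28.2 q6 -0.02 op 0.0293 tilt 1.26 F [ 0.57  0.32 -1.64]
shift cm [0.35 0.13 2.71] |2.7| turn 0.002 rad (0.1 deg)
tool z axis deg xy [-1.26 -0.04] q [-0.516   0.2626  1.6355 -0.012   1.2624 -0.0205]
```

View pics/w10.png

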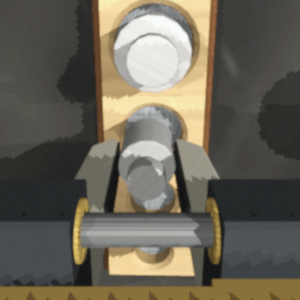

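View pics/s10.png

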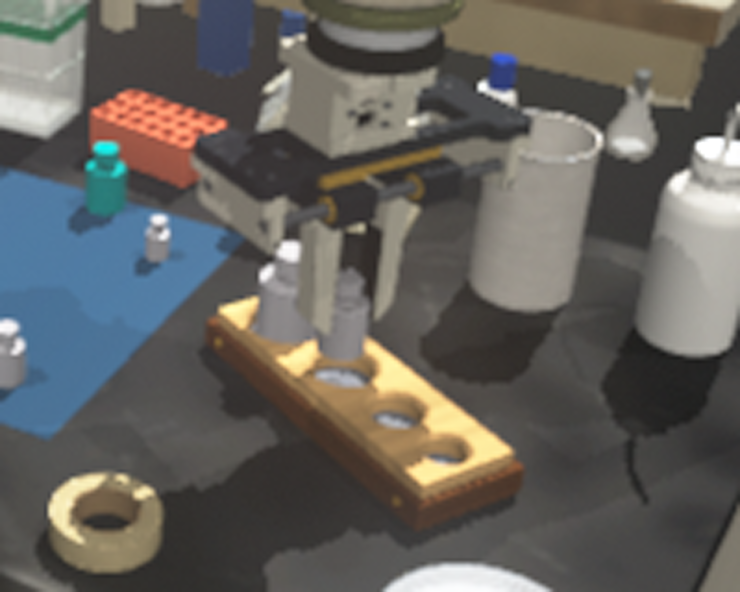

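Call:
{"name": "play_rows", "arguments": {
  "increments": [
    [[0.35, 0.1, 0.3, 0], [0.35, 0.15, 0.6, 0], [0.35, 0.15, 1.1, 0], [0.35, 0.15, 1.6, 0], [0.35, 0.15, 1.6, 0]]
  ]
}}

```text
t: 16.2
tool_pos: [0.5398, -0.2549, 0.0192]
orientation: [3.041, -0.764, -0.034]
force: [-0.0, 0.1, -2.1]
opening: 0.0291
```

```bash
python3 - <<'E'
from h import *
plan(0.5402,-0.2546,0.009,-28.3); tilt()
E
```

```text
t 16.20 pos [ 0.5398 -0.2549  0.0192] yaw -28.2 q6 -0.02 op 0.0291 tilt 1.30 F [-0.05  0.1  -2.07]
shift cm [ 0.04 -0.05  1.02] |1.0| turn 0.002 rad (0.1 deg)
tool z axis deg xy [-1.3  -0.02] q [-0.5191  0.2904  1.6359 -0.0123  1.2349 -0.0228]
```

Call:
{"name": "play_rows", "arguments": {
  "increments": [
    [[0, 0, 0.2, 0], [0, 0, 0.4, 0], [0, 0, 0.6, 0], [0, 0, 0.75, 0], [0, 0, 0.75, 0]]
  ]
}}

```text
t: 16.7
tool_pos: [0.5395, -0.2548, 0.0115]
orientation: [3.041, -0.764, -0.035]
force: [-0.0, 0.6, -3.0]
opening: 0.0292
```

Call:
{"name": "play_rows", "arguments": {
  "increments": [
    [[0, 0, 0.06, 0], [0, 0, 0.12, 0], [0, 0, 0.18, 0], [0, 0, 0.18, 0]]
  ]
}}

```text
t: 17.1
tool_pos: [0.5395, -0.2547, 0.0096]
orientation: [3.041, -0.764, -0.035]
force: [-0.3, -0.3, -1.8]
opening: 0.0291
```

Call:
{"name": "play_rows", "arguments": {
  "increments": [
    [[0, 0, 0.05, 0], [0, 0, 0.1, 0], [0, 0, 0.1, 0]]
  ]
}}

```text
t: 17.4
tool_pos: [0.5395, -0.2548, 0.0095]
orientation: [3.041, -0.764, -0.035]
force: [-3.3, 1.5, 5.8]
opening: 0.0292
```

Contact with the floor at the expected height. Release, rise and check.

Call:
{"name": "play_rows", "arguments": {
  "increments": [
    [[0, 0, -0.05, 0], [0, 0, -0.05, 0], [0, 0, -0.05, 0], [0, 0, -0.05, 0]]
  ],
  "jaw": 4.4
}}

```text
t: 17.8
tool_pos: [0.5396, -0.2548, 0.0099]
orientation: [3.041, -0.764, -0.035]
force: [1.1, 0.7, 0.3]
opening: 0.0439
```

Call:
{"name": "play_rows", "arguments": {
  "increments": [
    [[0, 0, -0.5, 0], [0, 0, -2.0, 0], [0, 0, -4.5, 0], [0, 0, -8.0, 0], [0, 0, -10.5, 0]]
  ]
}}

```text
t: 18.3
tool_pos: [0.543, -0.2553, 0.1187]
orientation: [3.04, -0.764, -0.03]
force: [0.8, -0.3, 0.5]
opening: 0.0438
```

```bash
python3 - <<'E'
from h import *
plan(0.4474,-0.0698,0.07,-28.3); tilt()
p,d=read_camera("scene"); cv2.imwrite("pics/s11.png",cv2.resize(p[150:310,280:480],None,fx=3.7,fy=3.7,interpolation=cv2.INTER_CUBIC))
E
```

```text
t 18.30 pos [ 0.543  -0.2553  0.1187] yaw -28.2 q6 -0.02 op 0.0438 tilt 1.17 F [ 0.78 -0.31  0.48]
shift cm [-17.1  -11.89   5.03] |21.4| turn 0.002 rad (0.1 deg)
tool z axis deg xy [-1.16 -0.1 ] q [-0.5172  0.1946  1.5556 -0.0117  1.4081 -0.0231]
```

View pics/s11.png

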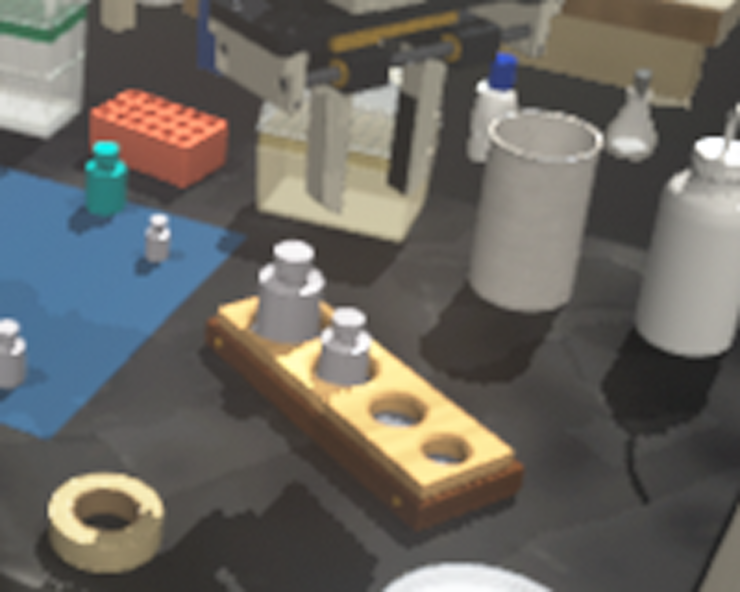

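Call:
{"name": "play_rows", "arguments": {
  "increments": [
    [[-3.0, -2.1, 0, 0], [-6.5, -4.5, 0, 0], [-10.0, -7.0, 1.0, 0], [-13.5, -9.5, 2.0, 0], [-17.0, -11.9, 2.5, 0]]
  ],
  "jaw": 4.2
}}

```text
t: 18.85
tool_pos: [0.4504, -0.0702, 0.0994]
orientation: [3.039, -0.764, -0.019]
force: [-0.7, 0.7, 0.7]
opening: 0.0421
```

Call:
{"name": "play_rows", "arguments": {
  "increments": [
    [[0, 0, 0, 0], [0, 0, 0, 0], [0, 0, 0, 0]]
  ]
}}

```text
t: 19.15
tool_pos: [0.4516, -0.0709, 0.1007]
orientation: [3.039, -0.764, -0.015]
force: [-0.4, -0.3, 0.0]
opening: 0.042
```

```bash
python3 - <<'E'
from h import *
s,c,p,d,W,T=wristW(); cv2.imwrite("pics/w12.png",p)
m=(W[...,2]>.036)&(W[...,2]<.046)&(d>0)&(np.hypot(W[...,0]-.4474,W[...,1]+.0698)<.013)
print(W[m].mean(0),m.sum())
plan(0.4474,-0.0698,-0.007,-28.3); tilt()
E
```

```text
[ 0.44741871 -0.06924655  0.04056852] 273
t 19.20 pos [ 0.4516 -0.0711  0.1005] yaw -28.3 q6 0.23 op 0.0422 tilt 0.76 F [ 0.09 -0.09 -0.15]
shift cm [-0.35 -0.04 10.75] |10.8| turn 0.001 rad (0.0 deg)
tool z axis deg xy [-0.69 -0.33] q [-0.2609 -0.1876  1.973  -0.0088  1.3664  0.234 ]
```

View pics/w12.png

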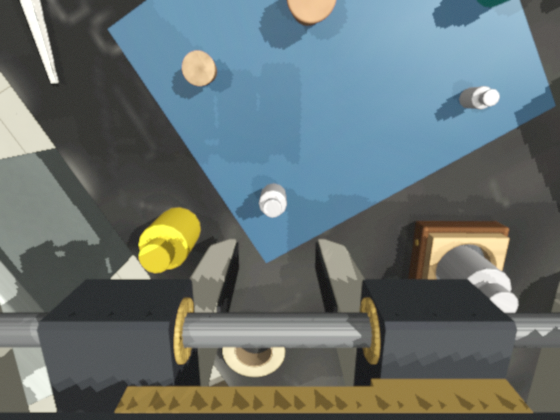

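The grey 100g weight is at (273,200) between the jaws, and the yellow look-alike at (168,240) is clear of them. Descending.

Call:
{"name": "play_rows", "arguments": {
  "increments": [
    [[-0.2, 0, 1.2, 0], [-0.3, 0, 3.2, 0], [-0.3, 0, 5.5, 0], [-0.3, 0, 7.5, 0], [-0.3, 0, 7.5, 0]]
  ]
}}

```text
t: 19.7
tool_pos: [0.4451, -0.07, 0.0219]
orientation: [3.038, -0.766, -0.026]
force: [-0.1, 0.6, -0.7]
opening: 0.042
```

```bash
python3 - <<'E'
from h import *
plan(0.4474,-0.0696,-0.007,-28.3); tilt()
E
```

```text
t 19.70 pos [ 0.4451 -0.07    0.0219] yaw -28.3 q6 0.24 op 0.0420 tilt 1.07 F [-0.1   0.61 -0.68]
shift cm [ 0.22 -0.18  2.88] |2.9| turn -0.000 rad (-0.0 deg)
tool z axis deg xy [-1.05 -0.23] q [-0.2621 -0.1004  2.0488 -0.0093  1.2098  0.2354]
```

Call:
{"name": "play_rows", "arguments": {
  "increments": [
    [[0.2, -0.1, 0.6, 0], [0.2, -0.1, 1.4, 0], [0.2, -0.1, 2.2, 0], [0.2, -0.1, 2.8, 0], [0.2, -0.1, 2.8, 0]]
  ]
}}

```text
t: 20.2
tool_pos: [0.4461, -0.07, -0.007]
orientation: [3.038, -0.766, -0.028]
force: [-1.0, -0.5, 0.6]
opening: 0.0418
```

Call:
{"name": "play_rows", "arguments": {
  "increments": [
    [[0, 0, 0, 0], [0, 0, 0, 0], [0, 0, 0, 0], [0, 0, 0, 0], [0, 0, 0, 0]]
  ],
  "jaw": 1.5,
  "squeeze": 20
}}

```text
t: 20.7
tool_pos: [0.4466, -0.0701, -0.0067]
orientation: [3.038, -0.766, -0.027]
force: [-0.8, -0.0, 2.0]
opening: 0.022
```

```bash
python3 - <<'E'
from h import *
plan(0.4474,-0.0696,-0.007,-28.3); tilt()
E
```

```text
t 20.70 pos [ 0.4466 -0.0701 -0.0067] yaw -28.3 q6 0.24 op 0.0220 tilt 1.10 F [-0.76 -0.04  1.95]
shift cm [ 0.05 -0.09  0.03] |0.1| turn -0.000 rad (-0.0 deg)
tool z axis deg xy [-1.07 -0.23] q [-0.2616 -0.0494  2.0597 -0.0095  1.1483  0.2366]
```

Call:
{"name": "play_rows", "arguments": {
  "increments": [
    [[0, 0, -0.5, 0], [0, 0, -2.0, 0], [0, 0, -4.5, 0], [0, 0, -7.0, 0], [0, 0, -9.0, 0]]
  ]
}}

```text
t: 21.2
tool_pos: [0.4485, -0.0698, 0.085]
orientation: [3.038, -0.766, -0.026]
force: [-0.4, 0.9, -1.6]
opening: 0.0224
```

```bash
python3 - <<'E'
from h import *
plan(0.5168,-0.298,0.085,-28.3); tilt()
E
```

```text
t 21.20 pos [ 0.4485 -0.0698  0.085 ] yaw -28.3 q6 0.24 op 0.0224 tilt 1.05 F [-0.39  0.88 -1.57]
shift cm [16.84 16.85 -0.03] |23.8| turn -0.000 rad (-0.0 deg)
tool z axis deg xy [-1.03 -0.24] q [-0.2598 -0.1738  1.9905 -0.0088  1.3412  0.2365]
```

Call:
{"name": "play_rows", "arguments": {
  "increments": [
    [[2.0, 2.0, 0, 0], [5.0, 5.0, 0, 0], [8.3, 8.3, 0, 0], [11.6, 11.6, 0, 0], [14.5, 14.5, 0, 0]]
  ]
}}

```text
t: 21.7
tool_pos: [0.5076, -0.2684, 0.085]
orientation: [3.038, -0.767, -0.025]
force: [1.2, -0.0, -0.6]
opening: 0.0218
```

Call:
{"name": "play_rows", "arguments": {
  "increments": [
    [[1.0, 1.0, 0, 0], [1.8, 1.8, 0, 0], [1.8, 1.8, 0, 0], [1.8, 1.8, 0, 0]]
  ]
}}

```text
t: 22.1
tool_pos: [0.5147, -0.2918, 0.0848]
orientation: [3.038, -0.766, -0.026]
force: [0.3, 1.1, -1.1]
opening: 0.0217
```

```bash
python3 - <<'E'
from h import *
plan(0.5168,-0.298,0.030,-28.3); tilt()
E
```

```text
t 22.10 pos [ 0.5147 -0.2918  0.0848] yaw -28.3 q6 -0.10 op 0.0217 tilt 1.07 F [ 0.26  1.06 -1.07]
shift cm [0.56 0.38 5.48] |5.5| turn -0.000 rad (-0.0 deg)
tool z axis deg xy [-1.05 -0.21] q [-0.5934  0.1987  1.6151 -0.0136  1.341  -0.0961]
```

Call:
{"name": "play_rows", "arguments": {
  "increments": [
    [[0.5, 0.4, 0.6, 0], [0.6, 0.4, 2.0, 0], [0.6, 0.4, 3.8, 0], [0.6, 0.4, 5.0, 0], [0.6, 0.4, 5.0, 0]]
  ]
}}

```text
t: 22.6
tool_pos: [0.5151, -0.2966, 0.0314]
orientation: [3.04, -0.766, -0.034]
force: [-0.2, 0.4, -2.2]
opening: 0.0222
```

Call:
{"name": "play_rows", "arguments": {
  "increments": [
    [[0, 0, 0, 0], [0, 0, 0, 0]]
  ]
}}

```text
t: 22.8
tool_pos: [0.5151, -0.2965, 0.0316]
orientation: [3.04, -0.766, -0.034]
force: [-0.5, 0.5, -1.2]
opening: 0.0217
```

```bash
python3 - <<'E'
from h import *
plan(0.5168,-0.298,0.007,-28.3); tilt()
s,c,p,d,W,T=wristW(); cv2.imwrite("pics/w13.png",cv2.resize(p[100:400,130:430],None,fx=2,fy=2,interpolation=cv2.INTER_CUBIC))
p,d=read_camera("scene"); cv2.imwrite("pics/s13.png",cv2.resize(p[200:310,320:450],None,fx=5.4,fy=5.4,interpolation=cv2.INTER_CUBIC))
E
```

```text
t 22.80 pos [ 0.5151 -0.2965  0.0316] yaw -28.3 q6 -0.10 op 0.0217 tilt 1.30 F [-0.5   0.47 -1.22]
shift cm [0.27 0.03 2.45] |2.5| turn 0.000 rad (0.0 deg)
tool z axis deg xy [-1.3  -0.03] q [-0.5994  0.268   1.6382 -0.014   1.2539 -0.1015]
```

View pics/w13.png

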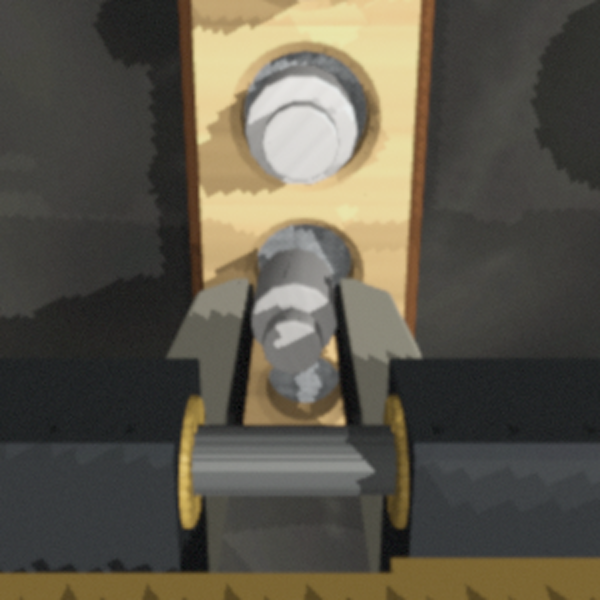

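View pics/s13.png

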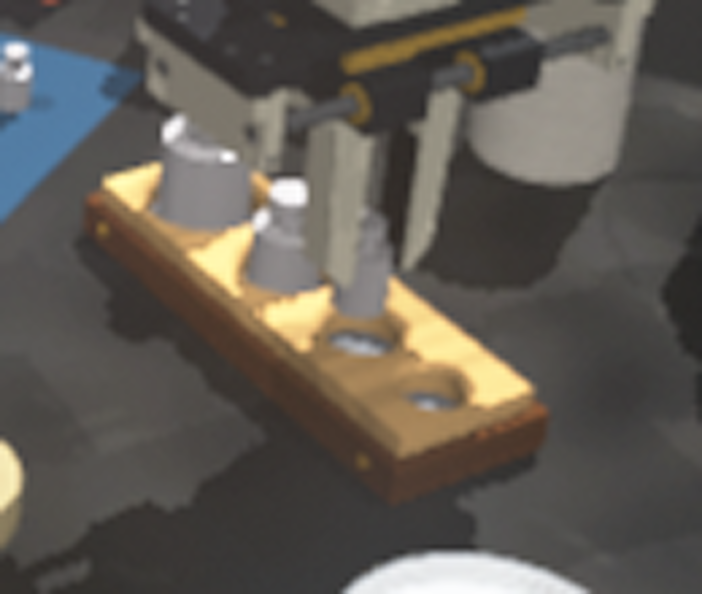

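Call:
{"name": "play_rows", "arguments": {
  "increments": [
    [[0.25, 0, 0.1, 0], [0.27, 0, 0.5, 0], [0.27, 0, 1.0, 0], [0.27, 0, 1.4, 0], [0.27, 0, 1.4, 0]]
  ]
}}

```text
t: 23.4
tool_pos: [0.5169, -0.2977, 0.0169]
orientation: [3.041, -0.766, -0.035]
force: [-0.0, -0.0, -0.6]
opening: 0.0219
```

```bash
python3 - <<'E'
from h import *
plan(0.5168,-0.298,0.007,-28.3); tilt()
E
```

```text
t 23.40 pos [ 0.5169 -0.2977  0.0169] yaw -28.3 q6 -0.10 op 0.0219 tilt 1.34 F [-0.02 -0.01 -0.56]
shift cm [0.03 0.02 0.99] |1.0| turn 0.000 rad (0.0 deg)
tool z axis deg xy [-1.34 -0.01] q [-0.5995  0.2917  1.639  -0.0141  1.23   -0.101 ]
```

Call:
{"name": "play_rows", "arguments": {
  "increments": [
    [[0, 0, 0.2, 0], [0, 0, 0.4, 0], [0, 0, 0.6, 0], [0, 0, 0.75, 0], [0, 0, 0.75, 0]]
  ]
}}

```text
t: 23.9
tool_pos: [0.5165, -0.2976, 0.0091]
orientation: [3.041, -0.766, -0.036]
force: [-0.1, 0.7, -0.1]
opening: 0.0218
```

Call:
{"name": "play_rows", "arguments": {
  "increments": [
    [[0, 0, 0.06, 0], [0, 0, 0.12, 0], [0, 0, 0.18, 0], [0, 0, 0.18, 0]]
  ]
}}

```text
t: 24.3
tool_pos: [0.5165, -0.2976, 0.0074]
orientation: [3.041, -0.766, -0.036]
force: [-0.5, 0.1, -1.7]
opening: 0.0218
```

Call:
{"name": "play_rows", "arguments": {
  "increments": [
    [[0, 0, 0.05, 0], [0, 0, 0.1, 0], [0, 0, 0.1, 0]]
  ]
}}

```text
t: 24.6
tool_pos: [0.5166, -0.2977, 0.0073]
orientation: [3.041, -0.766, -0.036]
force: [-3.1, 2.2, 6.2]
opening: 0.0216
```

Call:
{"name": "play_rows", "arguments": {
  "increments": [
    [[0, 0, -0.05, 0], [0, 0, -0.05, 0], [0, 0, -0.05, 0], [0, 0, -0.05, 0]]
  ],
  "jaw": 3.7
}}

```text
t: 25.0
tool_pos: [0.5166, -0.2976, 0.0077]
orientation: [3.041, -0.766, -0.036]
force: [-0.2, 0.7, 0.1]
opening: 0.037
```

Call:
{"name": "play_rows", "arguments": {
  "increments": [
    [[0, 0, -0.5, 0], [0, 0, -2.0, 0], [0, 0, -4.5, 0], [0, 0, -8.0, 0], [0, 0, -10.5, 0]]
  ]
}}

```text
t: 25.5
tool_pos: [0.52, -0.2982, 0.1164]
orientation: [3.04, -0.766, -0.031]
force: [0.2, -0.9, 0.6]
opening: 0.0369
```

```bash
python3 - <<'E'
from h import *
plan(0.631,-0.0722,0.11,-28.3); tilt()
p,d=read_camera("scene"); cv2.imwrite("pics/s14.png",cv2.resize(p[150:310,280:480],None,fx=3.7,fy=3.7,interpolation=cv2.INTER_CUBIC))
E
```

```text
t 25.50 pos [ 0.52   -0.2982  0.1164] yaw -28.3 q6 -0.10 op 0.0369 tilt 1.20 F [ 0.24 -0.89  0.6 ]
shift cm [ -0.93 -25.17   0.37] |25.2| turn 0.000 rad (0.0 deg)
tool z axis deg xy [-1.2 -0.1] q [-0.5972  0.1947  1.5597 -0.0134  1.4034 -0.1013]
```

View pics/s14.png

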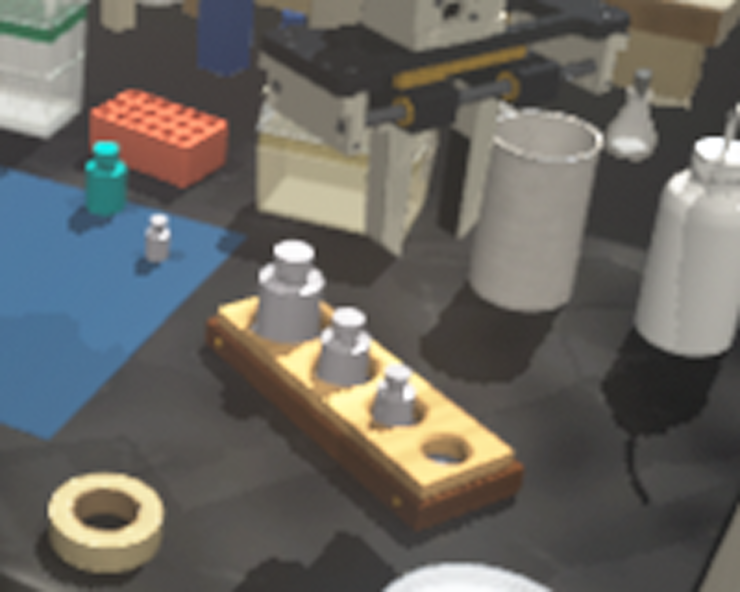

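Call:
{"name": "play_rows", "arguments": {
  "increments": [
    [[0, -3.5, 0, 0], [-0.3, -8.0, 0, 0], [-0.5, -13.0, 0, 0], [-0.7, -17.8, 0.5, 0], [-0.9, -22.5, 1.0, 0]]
  ],
  "jaw": 3.7
}}

```text
t: 26.05
tool_pos: [0.622, -0.0956, 0.1103]
orientation: [3.038, -0.766, -0.018]
force: [0.3, -0.3, 0.2]
opening: 0.0371
```

```bash
python3 - <<'E'
from h import *
plan(0.631,-0.0722,0.06,-28.3); tilt()
E
```

```text
t 26.05 pos [ 0.622  -0.0956  0.1103] yaw -28.3 q6 0.27 op 0.0371 tilt 0.84 F [ 0.34 -0.34  0.15]
shift cm [-0.27 -2.54  5.  ] |5.6| turn 0.000 rad (0.0 deg)
tool z axis deg xy [-0.77 -0.33] q [-0.2284  0.2723  1.4812 -0.0088  1.3999  0.267 ]
```

Call:
{"name": "play_rows", "arguments": {
  "increments": [
    [[-0.2, -1.2, 0.5, 0], [-0.3, -2.4, 1.5, 0], [-0.3, -2.5, 3.0, 0], [-0.3, -2.5, 4.0, 0], [-0.3, -2.5, 4.0, 0]]
  ]
}}

```text
t: 26.55
tool_pos: [0.6282, -0.0736, 0.067]
orientation: [3.036, -0.768, -0.026]
force: [-0.6, -0.7, 0.1]
opening: 0.0371
```

Call:
{"name": "play_rows", "arguments": {
  "increments": [
    [[0, 0, 0, 0], [0, 0, 0, 0], [0, 0, 0, 0]]
  ]
}}

```text
t: 26.85
tool_pos: [0.6284, -0.0743, 0.0675]
orientation: [3.036, -0.769, -0.024]
force: [-0.2, -1.1, 0.8]
opening: 0.0372
```

```bash
python3 - <<'E'
from h import *
s,c,p,d,W,T=wristW(); cv2.imwrite("pics/w15.png",p)
m=(W[...,2]>.027)&(W[...,2]<.037)&(d>0)&(np.hypot(W[...,0]-.631,W[...,1]+.0722)<.011)
print(W[m].mean(0),m.sum(),np.percentile(W[m][:,2],95))
plan(0.631,-0.0722,-0.002,-28.3); tilt()
E
```

```text
[ 0.631524   -0.07196732  0.03148194] 212 0.03270072298596941
t 26.90 pos [ 0.6286 -0.0741  0.0676] yaw -28.4 q6 0.31 op 0.0368 tilt 1.04 F [-0.16  0.93  1.06]
shift cm [ 0.21 -0.38  6.96] |7.0| turn -0.002 rad (-0.1 deg)
tool z axis deg xy [-0.99 -0.31] q [-0.1929  0.3232  1.5009 -0.0089  1.3335  0.3054]
```

View pics/w15.png

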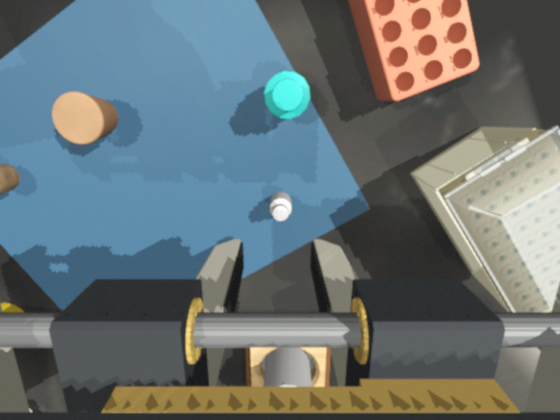

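The steel 50g weight is at (281,207) between the jaws. Turquoise at (288,95) is well clear.

Call:
{"name": "play_rows", "arguments": {
  "increments": [
    [[0.2, -0.3, 0.8, 0], [0.25, -0.4, 2.0, 0], [0.25, -0.4, 3.4, 0], [0.25, -0.4, 4.7, 0], [0.25, -0.4, 4.7, 0]]
  ]
}}

```text
t: 27.4
tool_pos: [0.6291, -0.0715, 0.0166]
orientation: [3.036, -0.769, -0.033]
force: [-0.1, -0.9, -0.2]
opening: 0.0365
```

```bash
python3 - <<'E'
from h import *
plan(0.6313,-0.072,-0.002,-28.3); tilt()
E
```

```text
t 27.40 pos [ 0.6291 -0.0715  0.0166] yaw -28.4 q6 0.31 op 0.0365 tilt 1.34 F [-0.08 -0.88 -0.17]
shift cm [ 0.25 -0.09  1.86] |1.9| turn -0.002 rad (-0.1 deg)
tool z axis deg xy [-1.32 -0.26] q [-0.1886  0.3844  1.5241 -0.0091  1.2548  0.3103]
```

Call:
{"name": "play_rows", "arguments": {
  "increments": [
    [[0.25, -0.1, 0.3, 0], [0.25, -0.1, 0.9, 0], [0.25, -0.1, 1.5, 0], [0.25, -0.1, 1.85, 0], [0.25, -0.1, 1.85, 0]]
  ]
}}

```text
t: 27.9
tool_pos: [0.6309, -0.0718, -0.0026]
orientation: [3.036, -0.769, -0.035]
force: [-0.3, 1.3, -0.0]
opening: 0.0368
```

```bash
python3 - <<'E'
from h import *
s,c,p,d,W,T=wristW(); cv2.imwrite("pics/w16.png",cv2.resize(p[150:350,180:380],None,fx=3,fy=3,interpolation=cv2.INTER_CUBIC))
plan(0.6313,-0.072,-0.002,-28.3); tilt()
E
```

```text
t 27.95 pos [ 0.6312 -0.0719 -0.0022] yaw -28.4 q6 0.31 op 0.0368 tilt 1.36 F [0.75 0.29 0.28]
shift cm [ 0.01  0.   -0.02] |0.0| turn -0.002 rad (-0.1 deg)
tool z axis deg xy [-1.34 -0.25] q [-0.1886  0.4127  1.5255 -0.0092  1.2257  0.3106]
```

View pics/w16.png

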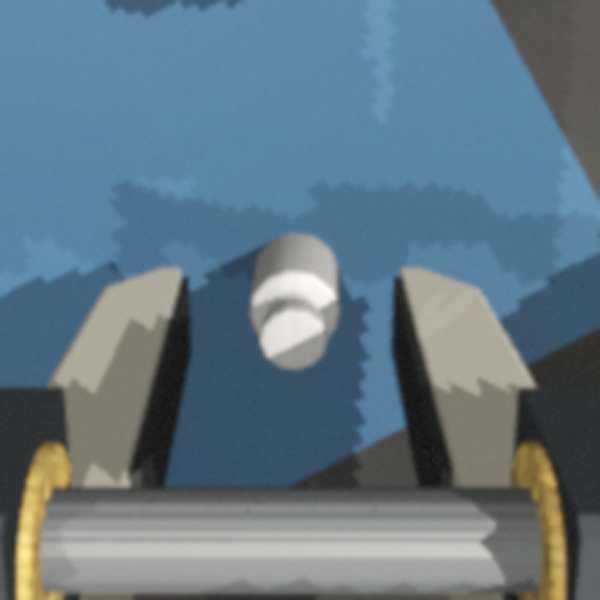

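Call:
{"name": "play_rows", "arguments": {
  "increments": [
    [[0, 0, 0, 0], [0, 0, 0, 0], [0, 0, 0, 0], [0, 0, 0, 0], [0, 0, 0, 0]]
  ],
  "jaw": 0.6,
  "squeeze": 15
}}

```text
t: 28.45
tool_pos: [0.6314, -0.072, -0.0019]
orientation: [3.036, -0.769, -0.033]
force: [1.0, -0.1, 1.4]
opening: 0.0105
```

Call:
{"name": "play_rows", "arguments": {
  "increments": [
    [[0, 0, 0, 0], [0, 0, -0.3, 0], [0, 0, -0.8, 0], [0, 0, -1.5, 0], [0, 0, -1.5, 0]]
  ]
}}

```text
t: 28.95
tool_pos: [0.633, -0.0721, 0.0149]
orientation: [3.036, -0.769, -0.029]
force: [-0.1, 0.3, 0.4]
opening: 0.0106
```

```bash
python3 - <<'E'
from h import *
s,c,p,d,W,T=wristW(); cv2.imwrite("pics/w17.png",cv2.resize(p[150:350,180:380],None,fx=3,fy=3,interpolation=cv2.INTER_CUBIC))
plan(0.4965,-0.336,0.1,-28.3); tilt()
p,d=read_camera("scene"); cv2.imwrite("pics/s17.png",cv2.resize(p[170:260,270:390],None,fx=5.4,fy=5.4,interpolation=cv2.INTER_CUBIC))
E
```

```text
t 29.00 pos [ 0.6327 -0.0721  0.0143] yaw -28.4 q6 0.31 op 0.0103 tilt 1.23 F [-0.31  0.01 -0.63]
shift cm [ 0.45 29.81 -8.15] |30.9| turn -0.002 rad (-0.1 deg)
tool z axis deg xy [-1.2  -0.28] q [-0.1884  0.3938  1.5166 -0.0092  1.2508  0.3106]
```

View pics/w17.png

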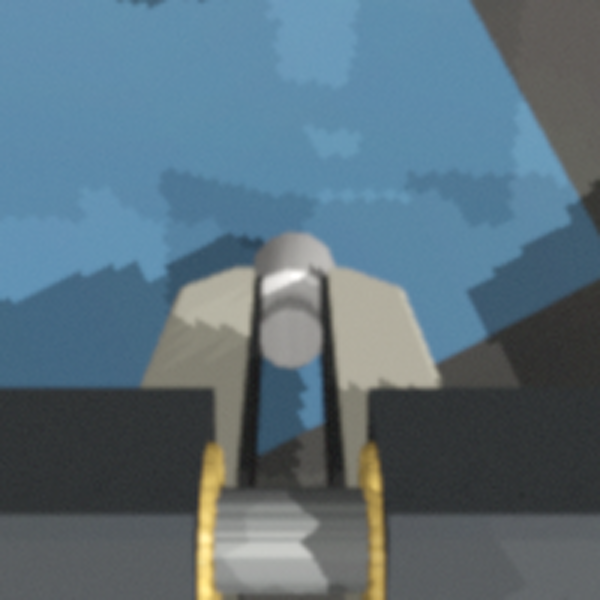

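View pics/s17.png

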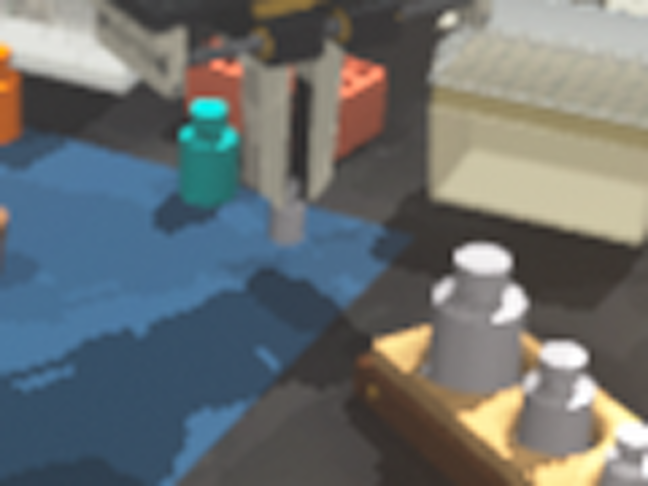

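Call:
{"name": "play_rows", "arguments": {
  "increments": [
    [[0, 0, -1.5, 0], [0, 0, -4.0, 0], [0, 0, -7.0, 0], [0, 0, -10.0, 0], [0, 0, -11.5, 0]]
  ]
}}

```text
t: 29.55
tool_pos: [0.6366, -0.0717, 0.1333]
orientation: [3.036, -0.769, -0.023]
force: [-0.3, 0.0, -0.5]
opening: 0.0104
```

```bash
python3 - <<'E'
from h import *
plan(0.4965,-0.336,0.12,-28.3); tilt()
E
```

```text
t 29.55 pos [ 0.6366 -0.0717  0.1333] yaw -28.4 q6 0.31 op 0.0104 tilt 1.01 F [-0.29  0.01 -0.51]
shift cm [ 0.27 29.89  1.71] |29.9| turn -0.002 rad (-0.1 deg)
tool z axis deg xy [-0.96 -0.32] q [-0.1868  0.289   1.4185 -0.0087  1.4495  0.3103]
```

Call:
{"name": "play_rows", "arguments": {
  "increments": [
    [[0, 2.5, 0, 0], [0, 6.5, 0, 0], [0.1, 11.0, 0, 0], [0.2, 15.5, 0, 0], [0.2, 20.0, 0, 0]]
  ]
}}

```text
t: 30.05
tool_pos: [0.5421, -0.2498, 0.1358]
orientation: [3.036, -0.768, -0.024]
force: [0.2, -0.5, -0.5]
opening: 0.0102
```

Call:
{"name": "play_rows", "arguments": {
  "increments": [
    [[0, 3.0, 0, 0], [0, 6.0, 0, 0], [0, 8.5, 0, 0], [0, 9.8, 0, 0], [0, 9.8, 0, 0]]
  ]
}}

```text
t: 30.55
tool_pos: [0.4947, -0.3371, 0.137]
orientation: [3.035, -0.771, -0.024]
force: [-0.6, -0.0, -0.5]
opening: 0.0106
```

```bash
python3 - <<'E'
from h import *
plan(0.4965,-0.336,0.035,-28.3); tilt()
E
```

```text
t 30.55 pos [ 0.4947 -0.3371  0.137 ] yaw -28.5 q6 -0.17 op 0.0106 tilt 1.04 F [-0.61 -0.01 -0.54]
shift cm [ 0.24 -0.31 10.19] |10.2| turn -0.004 rad (-0.2 deg)
tool z axis deg xy [-0.99 -0.31] q [-0.6736  0.1708  1.5482 -0.0152  1.4327 -0.1738]
```

Call:
{"name": "play_rows", "arguments": {
  "increments": [
    [[0.2, -0.3, 1.0, 0], [0.25, -0.3, 3.5, 0], [0.25, -0.3, 6.5, 0], [0.25, -0.3, 9.3, 0], [0.25, -0.3, 9.3, 0]]
  ]
}}

```text
t: 31.05
tool_pos: [0.4942, -0.3319, 0.0381]
orientation: [3.04, -0.77, -0.037]
force: [-1.5, -0.1, -0.6]
opening: 0.0104
```

Call:
{"name": "play_rows", "arguments": {
  "increments": [
    [[0, 0, 0, 0], [0, 0, 0, 0]]
  ]
}}

```text
t: 31.25
tool_pos: [0.4949, -0.3312, 0.0387]
orientation: [3.041, -0.768, -0.037]
force: [0.3, -0.3, -0.4]
opening: 0.0103
```

```bash
python3 - <<'E'
from h import *
plan(0.4965,-0.336,0.012,-28.3); tilt()
s,c,p,d,W,T=wristW(); cv2.imwrite("pics/w18.png",cv2.resize(p[150:350,180:380],None,fx=3,fy=3,interpolation=cv2.INTER_CUBIC))
p,d=read_camera("scene"); cv2.imwrite("pics/s18.png",cv2.resize(p[200:310,320:450],None,fx=5.4,fy=5.4,interpolation=cv2.INTER_CUBIC))
E
```

```text
t 31.25 pos [ 0.4949 -0.3312  0.0387] yaw -28.4 q6 -0.17 op 0.0103 tilt 1.39 F [ 0.35 -0.34 -0.44]
shift cm [0.43 0.32 2.67] |2.7| turn -0.001 rad (-0.1 deg)
tool z axis deg xy [-1.39  0.04] q [-0.6661  0.2634  1.6295 -0.0151  1.2682 -0.1666]
```

View pics/w18.png

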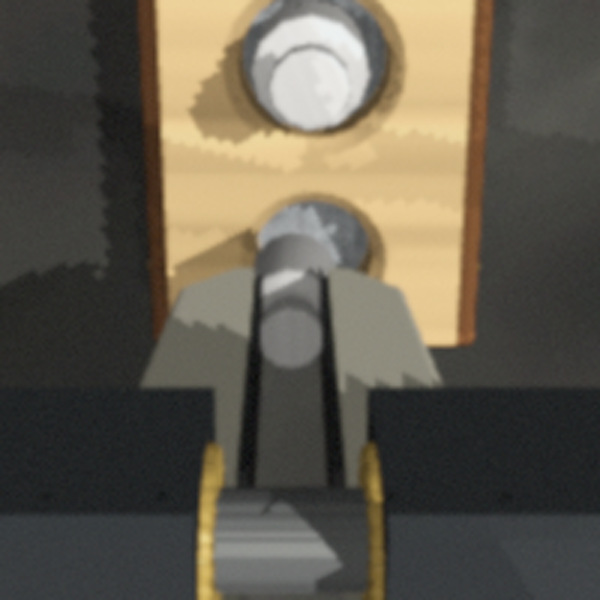

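View pics/s18.png

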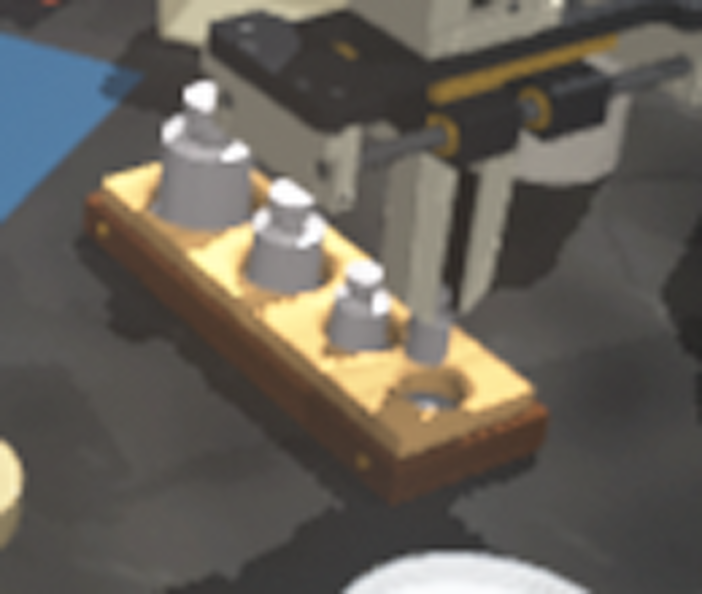

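Call:
{"name": "play_rows", "arguments": {
  "increments": [
    [[0.2, 0.15, 0, 0], [0.43, 0.3, 0, 0], [0.43, 0.3, 0.3, 0], [0.43, 0.3, 0.6, 0], [0.43, 0.3, 0.6, 0]]
  ]
}}

```text
t: 31.85
tool_pos: [0.497, -0.3366, 0.0328]
orientation: [3.04, -0.769, -0.036]
force: [-0.0, -0.7, -0.8]
opening: 0.0104
```

```bash
python3 - <<'E'
from h import *
plan(0.4965,-0.336,0.012,-28.3); tilt()
s,c,p,d,W,T=wristW(); cv2.imwrite("pics/w19.png",cv2.resize(p[150:350,180:380],None,fx=3,fy=3,interpolation=cv2.INTER_CUBIC))
print("target px",proj(c,[.4965,-.336,.028]),[tuple(np.round(proj(c,[.4965+.016*np.cos(a),-.336+.016*np.sin(a),.028]),1)) for a in np.radians([-28.3,151.7,61.7])])
E
```

```text
t 31.85 pos [ 0.497  -0.3366  0.0328] yaw -28.4 q6 -0.17 op 0.0104 tilt 1.35 F [-0.04 -0.69 -0.77]
shift cm [-0.03 -0.05  2.08] |2.1| turn -0.002 rad (-0.1 deg)
tool z axis deg xy [-1.35  0.  ] q [-0.6708  0.2813  1.6198 -0.0154  1.2591 -0.1705]
target px (np.float64(276.2276039704886), np.float64(233.0197283307595)) [(np.float64(301.3), np.float64(233.2)), (np.float64(251.2), np.float64(232.9)), (np.float64(276.2), np.float64(209.2))]
```

View pics/w19.png

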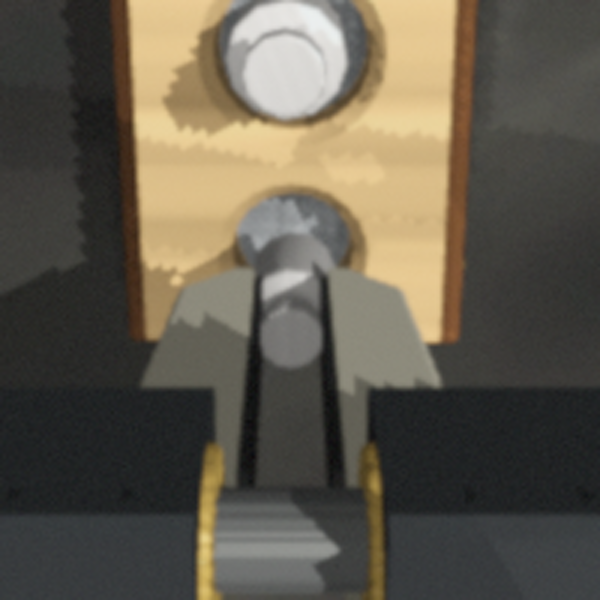

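Call:
{"name": "play_rows", "arguments": {
  "increments": [
    [[0.07, 0.05, 0.1, 0], [0.07, 0.05, 0.5, 0], [0.07, 0.05, 0.9, 0], [0.07, 0.05, 1.2, 0], [0.07, 0.05, 1.2, 0]]
  ]
}}

```text
t: 32.4
tool_pos: [0.4967, -0.337, 0.0202]
orientation: [3.04, -0.769, -0.038]
force: [-0.8, -0.2, -0.9]
opening: 0.0107
```

```bash
python3 - <<'E'
from h import *
plan(0.4968,-0.337,0.012,-28.3); tilt()
s,c,p,d,W,T=wristW(); cv2.imwrite("pics/w20.png",cv2.resize(p[150:350,180:380],None,fx=3,fy=3,interpolation=cv2.INTER_CUBIC))
E
```

```text
t 32.40 pos [ 0.4967 -0.337   0.0202] yaw -28.4 q6 -0.17 op 0.0107 tilt 1.40 F [-0.81 -0.16 -0.9 ]
shift cm [ 0.03 -0.01  0.82] |0.8| turn -0.002 rad (-0.1 deg)
tool z axis deg xy [-1.4   0.04] q [-0.6716  0.2975  1.6254 -0.0155  1.2383 -0.171 ]
```

View pics/w20.png

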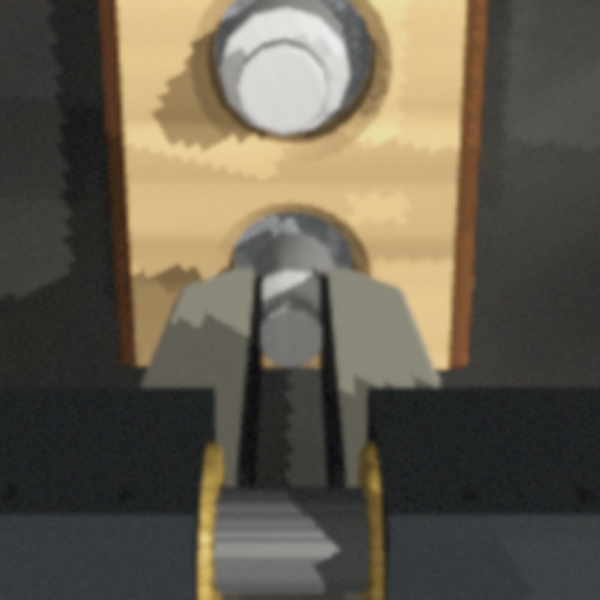

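The 50g weight is inside the mouth and centred, with no contact force. Lowering slowly.

Call:
{"name": "play_rows", "arguments": {
  "increments": [
    [[0, 0, 0.2, 0], [0, 0, 0.35, 0], [0, 0, 0.5, 0], [0, 0, 0.6, 0], [0, 0, 0.6, 0]]
  ]
}}

```text
t: 32.95
tool_pos: [0.4966, -0.337, 0.0143]
orientation: [3.04, -0.769, -0.037]
force: [-0.3, -0.5, -0.1]
opening: 0.0102
```

Call:
{"name": "play_rows", "arguments": {
  "increments": [
    [[0, 0, 0.06, 0], [0, 0, 0.12, 0], [0, 0, 0.18, 0], [0, 0, 0.18, 0]]
  ]
}}

```text
t: 33.35
tool_pos: [0.4965, -0.337, 0.0125]
orientation: [3.04, -0.769, -0.037]
force: [-0.4, 0.1, -0.2]
opening: 0.0106
```

Call:
{"name": "play_rows", "arguments": {
  "increments": [
    [[0, 0, 0.05, 0], [0, 0, 0.1, 0], [0, 0, 0.1, 0]]
  ]
}}

```text
t: 33.65
tool_pos: [0.4969, -0.3372, 0.0121]
orientation: [3.04, -0.769, -0.036]
force: [-2.1, 0.3, 4.9]
opening: 0.0108
```

Floor contact. Release and rise.

Call:
{"name": "play_rows", "arguments": {
  "increments": [
    [[0, 0, -0.04, 0], [0, 0, -0.04, 0], [0, 0, -0.04, 0], [0, 0, -0.04, 0]]
  ],
  "jaw": 3.0
}}

```text
t: 34.05
tool_pos: [0.4967, -0.3371, 0.0122]
orientation: [3.04, -0.769, -0.037]
force: [0.1, 0.4, -0.2]
opening: 0.0295
```

Call:
{"name": "play_rows", "arguments": {
  "increments": [
    [[0, 0, -0.5, 0], [0, 0, -2.0, 0], [0, 0, -5.0, 0], [0, 0, -9.0, 0], [0, 0, -13.0, 0]]
  ]
}}

```text
t: 34.55
tool_pos: [0.4997, -0.337, 0.1445]
orientation: [3.04, -0.769, -0.037]
force: [1.6, -0.7, -0.3]
opening: 0.0299
```

```bash
python3 - <<'E'
from h import *
plan(0.45,-0.20,0.25,-28.3); tilt()
E
```

```text
t 34.55 pos [ 0.4997 -0.337   0.1445] yaw -28.4 q6 -0.17 op 0.0299 tilt 1.38 F [ 1.61 -0.71 -0.27]
shift cm [-11.11  -9.58 -10.42] |18.0| turn -0.002 rad (-0.1 deg)
tool z axis deg xy [-1.38  0.03] q [-0.6687  0.1861  1.5172 -0.0147  1.4575 -0.1714]
```

Call:
{"name": "play_rows", "arguments": {
  "increments": [
    [[0, 1.0, -2.5, 0], [0, 2.5, -5.5, 0], [0, 4.0, -8.0, 0], [0, 5.0, -9.0, 0], [0, 5.0, -9.0, 0]]
  ]
}}

```text
t: 35.05
tool_pos: [0.4783, -0.3828, 0.2378]
orientation: [3.037, -0.771, -0.031]
force: [0.1, 0.1, -0.9]
opening: 0.0299
```

Call:
{"name": "play_rows", "arguments": {
  "increments": [
    [[0, 0, 0, 0], [0, 0, 0, 0], [0, 0, 0, 0]]
  ]
}}

```text
t: 35.35
tool_pos: [0.4781, -0.3818, 0.2362]
orientation: [3.039, -0.77, -0.034]
force: [0.3, 0.2, 0.4]
opening: 0.0302
```

```bash
python3 - <<'E'
from h import *
s,c,p,d,W,T=wristW(); cv2.imwrite("pics/w21.png",p)
for n,x,y,h in(("500",.5674,-.204,66),("200",.5402,-.2546,50),("100",.5168,-.298,40),("50",.4966,-.337,31)):
    m=(d>0)&(np.hypot(W[...,0]-x,W[...,1]-y)<.022)&(W[...,2]>.034); z=W[m]; top=np.percentile(z[:,2],97); k=z[z[:,2]>top-.004]
    print(n,"top z %.4f expect %.4f"%(top,.014+h/1000),k.mean(0).round(4),"sd z",k[:,2].std().round(4))
p,d=read_camera("scene"); cv2.imwrite("pics/s21.png",cv2.resize(p[160:310,220:420],None,fx=3.9,fy=3.9,interpolation=cv2.INTER_CUBIC))
p,d=read_camera("top"); cv2.imwrite("pics/t21.png",p)
E
```

```text
500 top z 0.0477 expect 0.0800 [ 0.5576 -0.2219  0.0462] sd z 0.0013
200 top z 0.0661 expect 0.0640 [ 0.5394 -0.2551  0.0649] sd z 0.0008
100 top z 0.0561 expect 0.0540 [ 0.5169 -0.2973  0.0549] sd z 0.0008
50 top z 0.3703 expect 0.0450 [ 0.4788 -0.3431  0.3691] sd z 0.0012
```

View pics/w21.png

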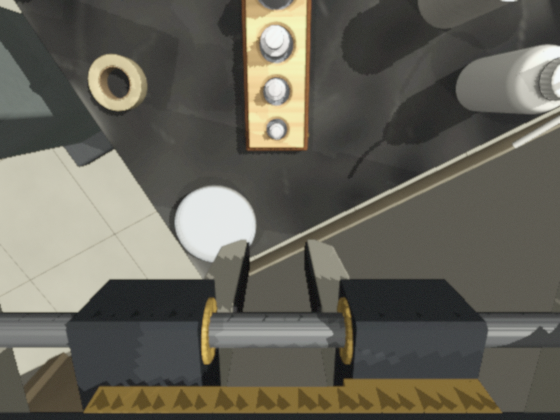

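View pics/s21.png

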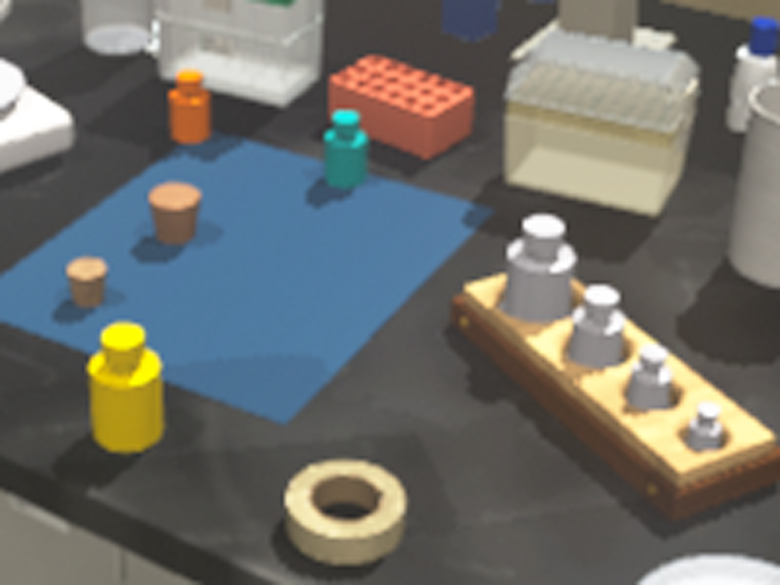

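```bash
python3 - <<'E'
from h import *
s,c,p,d,W,T=wristW()
m=(d>0)&(np.hypot(W[...,0]-.4966,W[...,1]+.337)<.012)&(W[...,2]>.034)&(W[...,2]<.07); z=W[m]; top=np.percentile(z[:,2],97); k=z[z[:,2]>top-.004]; print("50 wrist",top,k.mean(0))
for n in("scene","top"):
    c=camera_params(n); p,d=read_camera(n); K=c["K"]; v,u=np.mgrid[0:420,0:560]
    P=np.stack([(u-K[0,2])/K[0,0]*d,-(v-K[1,2])/K[1,1]*d,-d],-1).reshape(-1,3)
    W=(R.from_rotvec(c["orientation"]).apply(P)+c["eye"]).reshape(420,560,3)
    for nm,x,y,h in(("500",.5674,-.204,66),("200",.5402,-.2546,50),("100",.5168,-.298,40),("50",.4966,-.337,31),("bung",.5434,.0505,18),("cork",.4482,.0497,10)):
        m=(d>0)&(np.hypot(W[...,0]-x,W[...,1]-y)<.022)&(W[...,2]>.01)&(W[...,2]<.1); z=W[m]
        if len(z)<4: print(n,nm,"hidden"); continue
        top=np.percentile(z[:,2],97); k=z[z[:,2]>top-.005]; print(n,nm,"top %.4f exp %.4f"%(top,.014+h/1000),k.mean(0).round(4))
E
```

```text
50 wrist 0.047180585360412614 [ 0.49667875 -0.33756891  0.04565122]
scene 500 top 0.0803 exp 0.0800 [ 0.5637 -0.2066  0.0792]
scene 200 top 0.0644 exp 0.0640 [ 0.5365 -0.2565  0.063 ]
scene 100 top 0.0539 exp 0.0540 [ 0.5143 -0.299   0.0527]
scene 50 top 0.0447 exp 0.0450 [ 0.4941 -0.3389  0.0438]
scene bung top 0.0331 exp 0.0320 [0.5402 0.0486 0.031 ]
scene cork top 0.0257 exp 0.0240 [0.446  0.0471 0.0236]
top 500 top 0.0830 exp 0.0800 [ 0.5675 -0.2043  0.0809]
top 200 top 0.0656 exp 0.0640 [ 0.5396 -0.2553  0.064 ]
top 100 top 0.0559 exp 0.0540 [ 0.5174 -0.2969  0.0547]
top 50 top 0.0454 exp 0.0450 [ 0.4962 -0.3376  0.0452]
top bung top 0.0362 exp 0.0320 [0.5432 0.0506 0.0334]
top cork top 0.0281 exp 0.0240 [0.4469 0.0487 0.0254]
```

All four weights are at seated height, and the bung and cork haven't moved. Handing in.

```bash
python3 -c "
from plant import *
print(close_job())"
```

```text
the job is handed in; nothing more can be done
None
```

All four weights are standing upright in their own wells, placed largest to smallest: 500g, 200g, 100g, 50g. I handed the job in at about 36 s of the 96 s allowed. Each weight was lowered slowly until it touched the well floor, with at most about 8 to 10 N of floor contact (wrist reading plus the weight's own load).

**Last checks:**
- **Seating:** the scene camera put the tops at 80.3, 64.4, 53.9 and 44.7 mm, against 80, 64, 54 and 45 mm if fully seated. The top and wrist cameras agreed to within 3 mm, reading 0.4 to 3 mm high.
- **Other objects:** the bung and cork are where they stood, and the orange, turquoise and yellow look-alikes were left alone.

**What disagreed or went wrong:**
- **Fingertip height:** both the wrist and scene cameras showed the fingertips about 36 mm higher than the reported tool position and `tips_ahead` implied. My first close on the 500g weight therefore closed on nothing, without touching it. I used the camera-measured fingertip height after that, and the grips and floor contacts matched it.
- **Tool tilt:** the tool drifted to about 1.4 degrees off vertical during the job, which I could not correct with the moves allowed. The weights stood upright once released.
- **Wrist check:** the first wrist-camera reading of the 500g and 50g tops was unusable, with one out of frame and the other mixed with the gripper. I rechecked the 50g with the wrist camera and both weights with the scene and top cameras.

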